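# Pin and clip a hand-cart drawbar joint

## Task

Finish the hand-cart drawbar joint on the assembly board: push its pin fully home through the clevis by the round head, then take the big R-clip from the wooden rack, feel for the cross hole in the pin's end and push the clip's straight leg down through it until the bow springs over the pin. Do not force the clip, let go of it when it is home, and leave the loose parts lying about alone.

Things in the scene. Friction and masses are not known exactly. Their poses are not given: they have to be found in the camera images.
- stand: Drawbar joint, fixed: plywood board 150x160x15 mm on a black mat; on it a grey steel clevis of two cheeks (outer faces y = -27 and +27 mm, tops 96 mm above the table) holding the eye of a dark square drawbar that runs off to +x. A steel pin 22 mm thick lies along y, axis 76 mm above the table. Origin: centre of the board's underside; z up, y along the pin from head to cross-drilled end.
- ring_face (a point): On the pin's axis, at the outer face of the white outer thrust ring (34 mm across) on the clevis's +y side, 30 mm from the stand's origin; axes as the stand's. Pins of several lengths are in use: once home, the centre of the cross hole lies 6 to 24 mm beyond this point along +y, and the pin ends 14 mm beyond the hole. The place is not measured: find it by feel or sight.
- pin_head (a point): Centre of the outer face of the pin's round head (34 mm across, 8 mm thick, on the stand's -y side). Pushed along +y it drives the pin home with about 6 N of drag. The hole runs from the pin's top to its bottom, 6.4 mm wide, mouth countersunk to 9 x 12 mm. The pin may stand turned about its axis by up to 12 degrees (not measured), its mouth then 2.3 mm to +x or -x; it turns with a leg that has entered.
- pin (a joint): How far the pin still stands out, in m: 0.030 to 0.042 at the start, when the hole is hidden in the joint; 0 when its head is home against the clevis cheek (a hard stop).
- rack: Wooden rack for clips, fixed, 50 x 90 x 44 mm, with three upright slots 34 mm deep side by side along y; the big R-clip stands in the middle one. Origin: centre of its underside; z up.
- clip_eye (a point): Centre of the double-coiled eye of the big R-clip (5 mm spring wire, 91 mm long, 0.05 kg): where to grip it, across the thickness. The eye is 25 mm across, 10 mm thick along y. Axes: z up along the straight leg from tip to eye, x from straight leg to bowed leg, y square to the clip's flat side. It stands eye up in the rack, leaning slightly. The leg's axis is 8 mm to -x, its tip 78 mm below.
- clip_bow (a point): Point on the straight leg's axis level with the middle of the bow, 48 mm below the eye's centre and 8 mm to -x; axes as the eye's. Clip seated: this point is in the hole, on the pin's axis, clip y along the pin, bow round either side of the pin.
- clip_tip (a point): Rounded tip of the clip's straight leg (5 mm thick), 30 mm below the bow point; axes as the eye's.
- bow (a joint): Spread of the springy bowed leg, in rad: 0 closed, about 0.09 as it passes over the pin, at most 0.18. It meets the pin when the leg's tip is some 18 mm below the pin's top, takes about 8 to 12 N to spread over, then springs closed and draws the clip in until seated (tip 41 mm below the pin's top); pushed further, its throat bears on the pin's top and the force climbs again.
- ring_a: Loose white plastic ring, 90 mm across, hole 40 mm, 6 mm thick, lying on the table; to be left alone. Origin: centre of its underside.
- ring_b: A second such ring lying on the first; to be left alone.
- tube: Loose white plastic tube, 16 mm thick, 110 mm long, lying along its x; to be left alone. Origin: under its middle.
- small_clip: A smaller R-clip of 3 mm wire, about 55 mm long, lying flat; it does not fit and is to be left alone.
There are look-alikes about, which are no part of the job. Leave any green or purple look-alike of the part that bears clip_eye alone.

How it is judged:
On the way, in this order (a step that is already met when the one before it is completed fails the run):
1. the pin is home, its head against the clevis cheek (value of joint pin below 0.003 m), for 0.2 s.
2. the clip's straight leg has entered the cross hole from above (z of clip_tip in the frame of ring_face below -0.002 m and x of clip_tip in the frame of ring_face between -0.006 and 0.006 m and y of clip_tip in the frame of ring_face between 0.003 and 0.027 m and value of joint pin below 0.005 m), for 0.05 s.
At the end, for the whole second after the job is handed in: The pin is home (within 4 mm) and the clip sits in its hole: bow point within 4 mm of the pin's axis in height and sideways, 3 to 27 mm beyond the ring face, bow closed round the pin (spread under 0.04 rad), eye up within 23 degrees, released and at rest (value of joint pin below 0.004 m and x of clip_bow in the frame of ring_face between -0.004 and 0.004 m and z of clip_bow in the frame of ring_face between -0.004 and 0.004 m and y of clip_bow in the frame of ring_face between 0.003 and 0.027 m and value of joint bow below 0.04 rad and angle between clip_bow's own z axis and vertical below 0.4 rad and linear speed of clip below 0.02 m/s); the robot touches nothing.
It fails at once if the clip is forced against the pin or the joint with more than 50 N (contact force between clip and stand above 50 N).
It fails at once if the robot presses on the drawbar joint with more than 60 N (contact force between any of the fingers, the arm and stand above 60 N).
It fails at once if a loose part lying about is moved more than 20 mm (distance of any of ring_a, ring_b, tube, small_clip from where it was at the start of the episode above 0.02 m).
It also fails if it takes over 64 s, if anything falls off the work surface, if the arm or the gripper's body presses on something with over 40 N, if the wrist force passes 120 N, or if a joint passes its speed limit or range.

## Robot

A 6-joint arm with a two-finger parallel gripper is mounted at the origin on the work surface. World frame = base frame: x ahead of the robot, y to its left, z up, the work surface at z = 0. Lengths are in m, angles in rad, forces in N, time in s.
With the tool pointing down it reaches from about 0.275 to 0.875 m from the base axis. Payload 12.5 kg.
Tool frame: the origin (TCP) lies at the very end of the fingers, on their centre line; the grasp point (between the pads) lies 19 mm behind it (r.hold_point_z is the distance from the TCP to the grasp point, in m); z points along the fingers, x is the direction in which the jaws open and shut, and the axes are right-handed (so a half turn about z gives the same grasp; the last joint's range is limited). The gripper opens to 85 mm and grips with 20 to 120 N. Pads are 22 mm wide; open, the fingers measure 114 mm over their backs; the gripper's body (76 mm by 85 mm) begins 54 mm behind the grasp point. The pads swing forward as they close: fully open they stand 13 mm farther back than shut.
Start: joints at [1.172, 0.351, 1.652, -0, 1.139, -0.085], TCP at [0.17, 0.523, 0.231] pointing down, gripper open.
Joint ranges: [-2.75, 2.75], [-0.79, 2.1], [0.01, 2.65], [-1.57, 4.71], [0.07, 3.14], [-2.87, 2.87]. Speed limits (rad/s): [2.22, 2.22, 2.79, 3.14, 3.14, 3.14].

## Interface

Orientations are given as a rotation vector (axis times angle).
In Python, from station import readout, optics, order, r gives the robot as it stands.
- The arm moves only by the shell command python3 -m jog 'ROWS' [OPENING] [FORCE]. ROWS is text: rows parted by semicolons, each of 6 numbers parted by spaces: the shift along the tool's x, y, z in mm, then the turn, a rotation vector about the tool's x, y, z in rad. A call has 1 to 10 rows; each row shifts and turns the commanded pose from where the row before left it, along the tool's axes as they then stand; what a row does not reach is not made up. A row lasts 1/12 s, in which the tool goes at most 41.7 mm and 7.16 degrees, less where a joint would pass 70% of its speed; a pose out of reach is approached as far as the arm can. A call is refused whole if a number of a shift passes 41.7 or a number of a turn 0.125, either way. A call with a gripper value outside its range is refused whole. OPENING is the closure, from 0 (fully open) to 1 (shut), set as the call begins (- or left out, the last holds). The fingers move at their own pace and stop on an object; FORCE is the grip in N (left out, the last holds). Time passes only in rows, so rows that do not move let the fingers close. It gives the time, the measured TCP pose, the force and the opening at its end, in the units of the state.
- readout.sense(): the state, without advancing time (a new reading comes with each control period).
- optics.capture(name): name is "scene" or "top" or "wrist"; returns a dict with "img" (400x640x3 uint8, blue, green, red), "camera_matrix" (3x3 intrinsics, pixels), "origin" and "attitude" of the camera in the world. Camera axes: x right, y down, z forward; pixel columns grow to the right and rows downward; lengths in m; the calibration is good to about 2 mm. A picture is of the moment at which its call begins. There is no depth.
- order.sign_off(): hands the job in, once; it reports no verdict.
The state is a dict: "t": time; "joints": joint angles; "qvel": joint speeds; "effort": joint torques, N m; "eef_pos": TCP position; "tcp_rot": TCP orientation; "force": force on the tool from outside, world axes, zero at the start; "wrist_torque": the same for the moment, N m; "grip_width": finger opening in m.
Only numpy, scipy, OpenCV 4.12 (cv2) and the standard library are available. Lean on these libraries where they do the work, as an engineer would, in place of code of your own. Each camera call takes 0.05 s, during which the arm holds its last target.

## Working session

There is one attempt and no reset: what is moved stays moved. The work goes in short steps, Python scripts to look and compute and a shell command to move; the robot and the scene stay as the last step left them, time stands still between calls to the robot, and variables do not carry over. Pictures are saved under pics/ and viewed, and the job is handed in when it is done.

```bash
ls; mkdir -p pics; cat > h.py <<'E'
import numpy as np,cv2
from station import readout,optics,order,r
from scipy.spatial.transform import Rotation as R
def cap(n,f):
    d=optics.capture(n); cv2.imwrite('pics/'+f+'.png',d['img']); np.savez('pics/'+f+'.npz',**{k:np.array(d[k]) for k in d}); return d
def load(f): return np.load('pics/'+f+'.npz')
def att(d):
    a=np.array(d['attitude'],float); return a if a.shape==(3,3) else R.from_rotvec(a).as_matrix()
def ray(d,u,v):
    K=np.array(d['camera_matrix']); q=att(d)@np.linalg.solve(K,[u,v,1.]); return np.array(d['origin']),q/np.linalg.norm(q)
def onz(d,u,v,z):
    o,q=ray(d,u,v); return o+q*(z-o[2])/q[2]
def proj(d,P):
    K=np.array(d['camera_matrix']); c=att(d).T@(np.array(P)-d['origin']); p=K@c; return p[:2]/p[2]
def tri(L):
    A=0;b=0
    for d,u,v in L:
        o,q=ray(d,u,v); M=np.eye(3)-np.outer(q,q); A=A+M; b=b+M@o
    x=np.linalg.solve(A,b); return x,[np.linalg.norm(np.cross(x-ray(*l)[0],ray(*l)[1])) for l in L]
E
python3 - <<'E'
from h import *
for n in ['scene','top','wrist']:
    d=cap(n,n+'0'); print(n,d['origin'],d['attitude'],d['camera_matrix'][0])
print(readout.sense(), r.hold_point_z)
E
```

```text
pics
scene [ 1.1388837  -0.06062504  0.5454739 ] [-1.79217305 -1.41919524  0.74935935] [412.84142577   0.         323.76396741]
top [0.45725142 0.08023953 0.7384561 ] [-2.13204524  2.16508182 -0.03799516] [372.19600359   0.         317.01759663]
wrist [0.09520557 0.54763118 0.37422888] [2.32554707 1.69006771 0.26704651] [359.37072972   0.         328.88956263]
{'t': 0.15, 'joints': array([ 1.17240861e+00,  3.51133110e-01,  1.65225705e+00, -6.76031608e-06,
        1.13907942e+00, -8.46065903e-02]), 'qvel': array([ 0.00067315, -0.00283527, -0.00310543, -0.00052818, -0.00162226,
        0.00083039]), 'effort': array([ 3.76598268e-05, -5.06245923e+01, -2.91500777e+01, -1.72476457e-04,
        3.45391971e-03,  3.07768880e-05]), 'eef_pos': array([0.16964809, 0.52292797, 0.2308784 ]), 'tcp_rot': array([ 2.54087855e+00,  1.84679592e+00, -1.17353547e-03]), 'force': array([ 1.1742378 ,  0.13343747, -0.01536924]), 'wrist_torque': array([0.03150516, 0.04463251, 0.02144008]), 'grip_width': 0.08580820331239718} 0.0187
```

View pics/scene0.png

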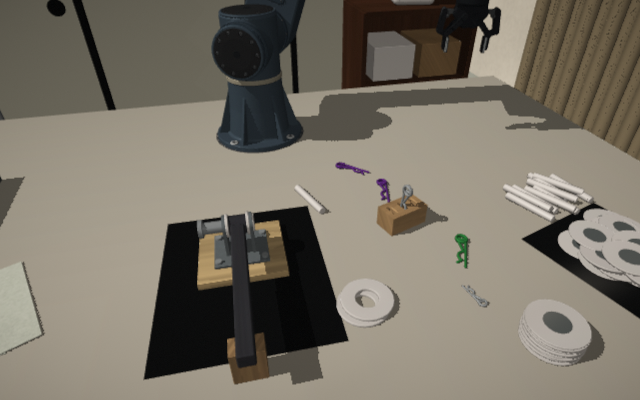

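View pics/top0.png

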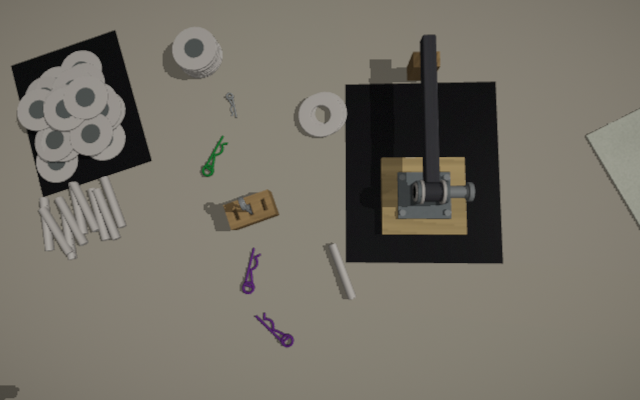

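View pics/wrist0.png

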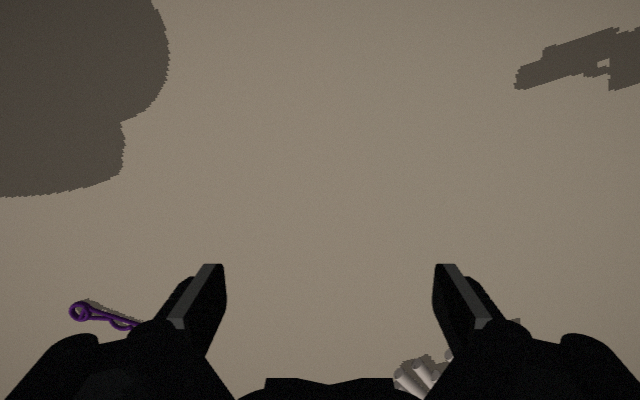

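The pictures show the stand around (424,195) in the top view, with its pin head at (471,191). The rack is at (250,209) with the grey clip at (242,205). I'll enlarge both areas.

```bash
python3 - <<'E'
from h import *
def z(f,x0,y0,w,h,s,o):
    i=cv2.imread(f'pics/{f}.png')[y0:y0+h,x0:x0+w]; cv2.imwrite(f'pics/{o}.png',cv2.resize(i,None,fx=s,fy=s,interpolation=cv2.INTER_CUBIC))
z('top0',370,140,120,100,6,'t_stand'); z('top0',215,180,70,60,10,'t_rack')
z('scene0',190,200,110,90,7,'s_stand'); z('scene0',365,170,80,70,10,'s_rack')
t=load('top0'); s=load('scene0')
for u,v in [(382,157),(466,157),(466,234),(382,234)]: print(onz(t,u,v,.015))
E
```

```text
[ 0.60497552 -0.00869965  0.015     ]
[ 0.60104933 -0.16957456  0.015     ]
[ 0.453024   -0.16244893  0.015     ]
[ 0.4550444  -0.00443543  0.015     ]
```

View pics/t_stand.png

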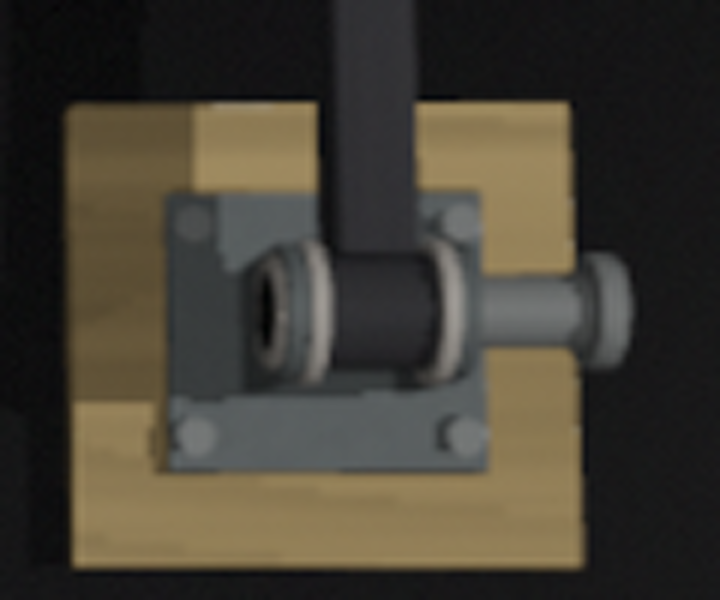

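View pics/t_rack.png

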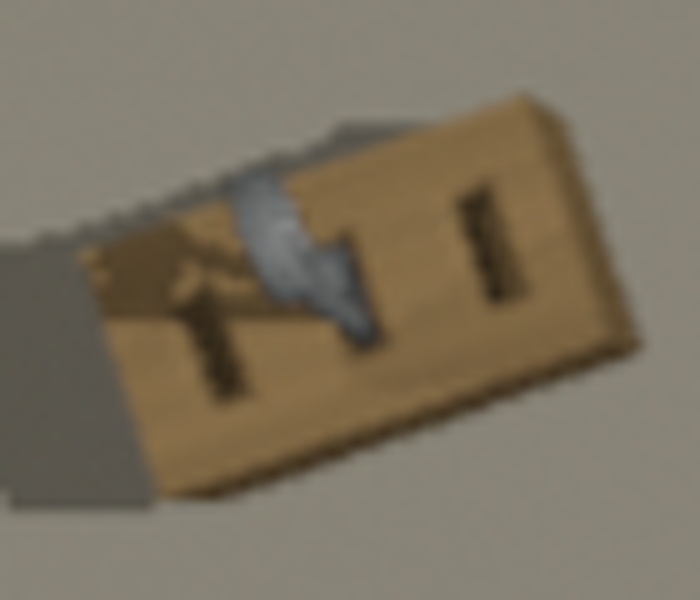

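View pics/s_stand.png

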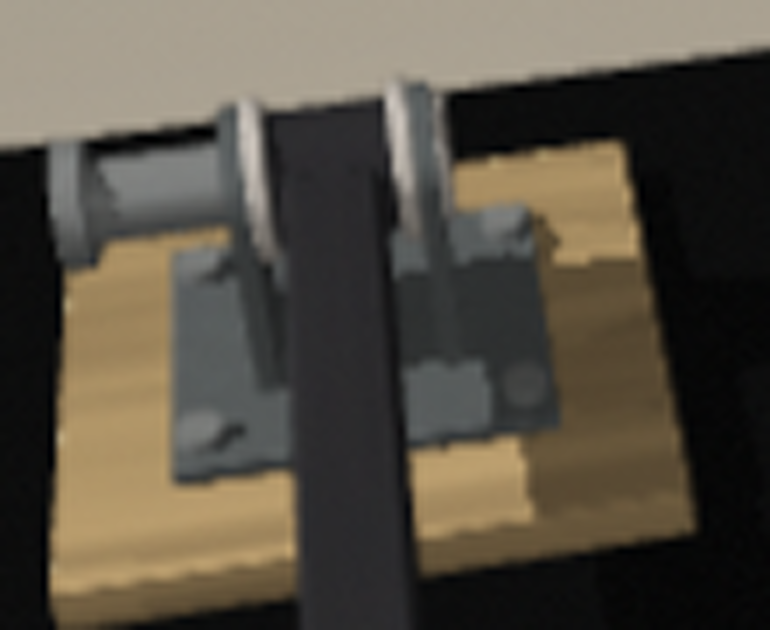

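View pics/s_rack.png

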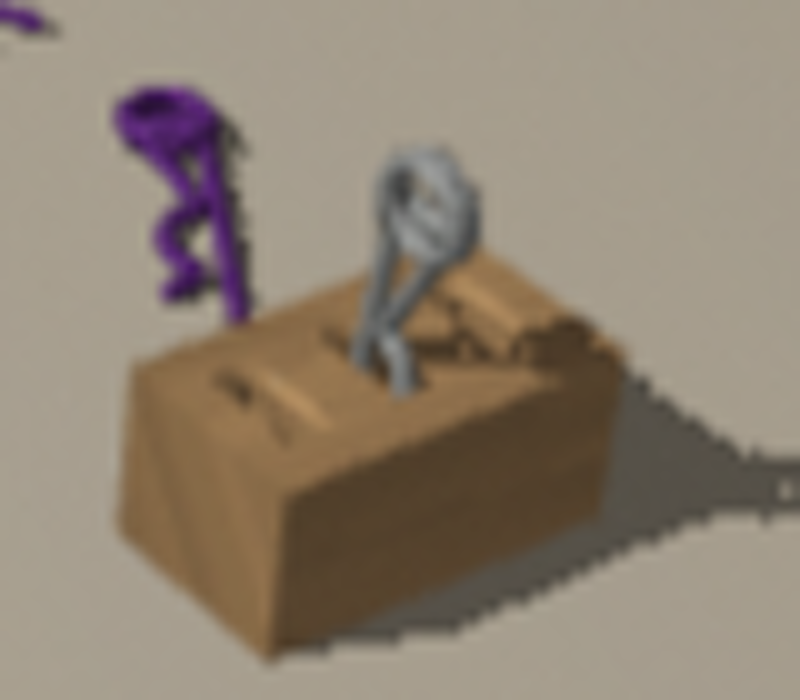

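```bash
cat > geo.py <<'E'
from h import *
from scipy.optimize import least_squares
t=load('top0'); s=load('scene0')
cs=np.array([[.08,.075,.015]])
# board corners local: x +-.075 (150), y +-.08
loc=np.array([[.075,.08],[.075,-.08],[-.075,-.08],[-.075,.08]])
pt=np.array([(380.8,157.2),(465,157.2),(467.5,234.7),(382.2,234.7)])
ps=np.array([(190+625/7,200+142/7),None,(190+52/7,200+592/7),(190+695/7,200+530/7)],object)
def W(p,l): 
    c,q=np.cos(p[2]),np.sin(p[2]); return np.array([p[0]+c*l[0]-q*l[1],p[1]+q*l[0]+c*l[1],l[2]])
E
python3 - <<'E'
from geo import *
ft=lambda p:np.concatenate([proj(t,W(p,[*l,.015]))-q for l,q in zip(loc,pt)])
a=least_squares(ft,[.53,-.085,0]); print('top',a.x,a.fun.round(1))
# scene: visible far-right (-x,+y), near-left? (+x,-y), near-right (+x,+y)
S=[((-.075,.08),(190+625/7,200+142/7)),((.075,-.08),(190+52/7,200+592/7)),((.075,.08),(190+695/7,200+530/7))]
fs=lambda p:np.concatenate([proj(s,W(p,[*l,.015]))-q for l,q in S])
b=least_squares(fs,[.53,-.085,0]); print('scene',b.x,b.fun.round(1))
c=least_squares(lambda p:np.r_[ft(p),fs(p)],[.53,-.085,0]); print(c.x,c.fun.round(1))
# head centre of outer face: top pixel, scene pixel
x,e=tri([(t,370+622/6,140+311/6),(s,190+57/7,200+205/7)]);print('head',x,e)
for nm,l in [('ring',[0,.030,.076]),('headhome',[0,-.035,.076]),('head35',[0,-.070,.076])]:
    P=W(c.x,l);print(nm,P,(proj(t,P)-[370,140])*6,(proj(s,P)-[190,200])*7)
x,e=tri([(t,215+26.8,180+22.5),(s,365+43,170+20)]);print('eye',x,e)
for u,v in [(335,235),(370,340),(465,205),(505,295),(195,305),(230,390),(525,95),(160,495)]: print(onz(t,215+u/10,180+v/10,.044))
E
```

```text
top [ 0.52766929 -0.08600962 -0.01618609] [ 0.5  0.3 -0.3 -0.3 -0.2  0.2  0.  -0.1]
scene [ 0.53699948 -0.08379403 -0.04431623] [ 1.5  1.1 -1.1  1.4 -0.2 -2.6]
[ 0.53040464 -0.08536897 -0.02685386] [ 0.5 -1.5 -0.2 -1.3 -1.  -0.8 -0.8 -2.  -0.4 -1.  -1.2 -0.8 -1.  -5.7]
head [ 0.52709558 -0.15711742  0.07411167] [np.float64(0.002128382321021591), np.float64(0.002128382321021621)]
ring [ 0.53121016 -0.05537979  0.076     ] [263.25180265 302.58234769] [447.39960768 149.44948437]
headhome [ 0.52946486 -0.12035635  0.076     ] [487.96102825 304.24629014] [193.70425955 182.20940443]
head35 [ 0.52852509 -0.15534373  0.076     ] [610.0078962  305.15003125] [ 54.17234236 200.22729276]
eye [0.51452649 0.25078745 0.08517301] [np.float64(0.0005114032690604703), np.float64(0.0005114032690605203)]
[0.51585225 0.24813116 0.044     ]
[0.49584259 0.24136732 0.044     ]
[0.52111537 0.22326971 0.044     ]
[0.50393256 0.21563838 0.044     ]
[0.50300854 0.27492139 0.044     ]
[0.48680708 0.26809636 0.044     ]
[0.54184239 0.21180107 0.044     ]
[0.46720081 0.28135526 0.044     ]
```

```bash
cat >> h.py <<'E'
def go(P,yaw,st=None):
    """pointing down, tool x at yaw (rad); prints rotvec in tool frame (do first), then shift mm in turned frame"""
    st=st or readout.sense(); Rc=R.from_rotvec(st['tcp_rot'])
    x=np.array([np.cos(yaw),np.sin(yaw),0]); z=np.array([0,0,-1.]); M=np.column_stack([x,np.cross(z,x),z])
    print('turn',(Rc.inv()*R.from_matrix(M)).as_rotvec().round(4),'then shift',(M.T@(np.array(P)-st['eef_pos'])*1000).round(1))
def show(f,o,x0,y0,w,h,k):
    i=cv2.imread(f'pics/{f}.png')[y0:y0+h,x0:x0+w]; cv2.imwrite(f'pics/{o}.png',cv2.resize(i,None,fx=k,fy=k,interpolation=cv2.INTER_CUBIC))
E
python3 -c "
from h import *
go([.44,.25,.25],1.555)"
```

```text
turn [-2.00e-04  9.00e-04 -2.98e-01] then shift [-268.6  274.6  -19.1]
```

```bash
python3 -m jog '0 0 0 0 0 -0.1;0 0 0 0 0 -0.1;0 0 0 0 0 -0.098;-27 27 -2 0 0 0;-30 30 -2 0 0 0;-30 30 -2 0 0 0;-30 30 -2 0 0 0;-30 30 -2 0 0 0;-30 30 -2 0 0 0;-30 30 -2 0 0 0' && python3 -m jog '-30 30 -2 0 0 0;-22 26 0 0 0 0;-10 10 0 0 0 0;0 0 0 0 0 0;0 0 0 0 0 0'; python3 -c "
from h import *
d=cap('wrist','w1');print(readout.sense()['eef_pos'],d['origin'])"
```

```text
t: 0.98
eef_pos: [0.371, 0.3146, 0.2452]
tcp_rot: [-2.239, -2.204, 0.0]
force: [-0.3, 0.9, -0.3]
grip_width: 0.0854
t: 1.4
eef_pos: [0.4345, 0.2536, 0.2467]
tcp_rot: [-2.24, -2.202, 0.001]
force: [-0.6, 0.2, 0.2]
grip_width: 0.0855
[0.43403192 0.25415716 0.24679486] [0.35626637 0.25504185 0.39020471]
```

View pics/w1.png

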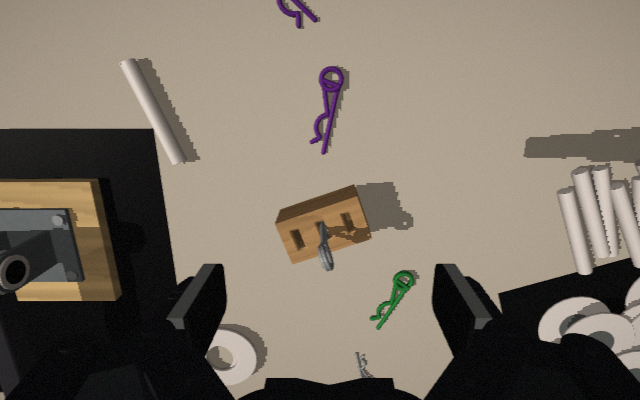

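The wrist view shows the rack at (322,225) and the clip's eye at about (326,252). The clevis bore faces the camera at (14,272). Enlarging the clip.

```bash
python3 -c "
from h import *
show('w1','w1r',260,175,130,105,6)"
```

```text
(no output)
```

View pics/w1r.png

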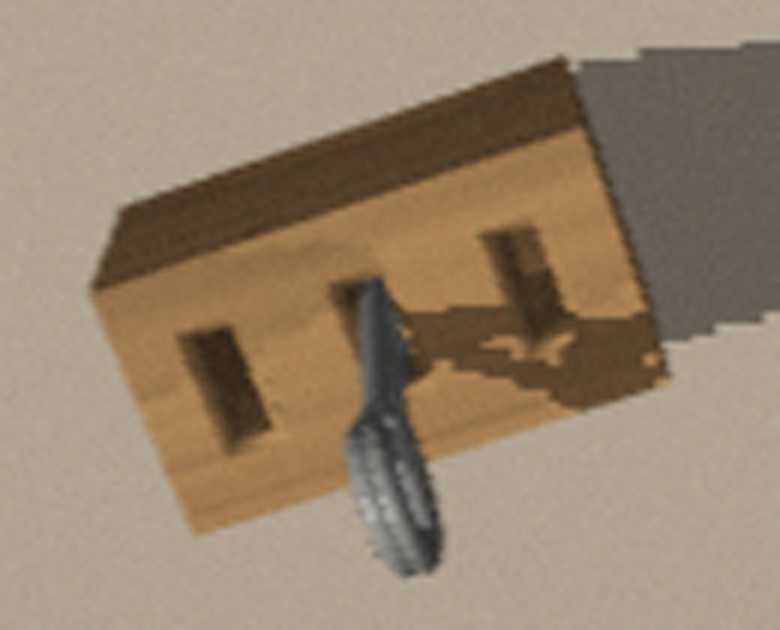

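```bash
python3 - <<'E'
from geo import *
w=load('w1')
pt=lambda u,v:(w,260+u/6,175+v/6)
C=[onz(*pt(*q),.044) for q in [(93,288),(585,127),(668,380),(197,533)]]
for c in C: print(c)
print('sides yaw',[np.degrees(np.arctan2(*(C[b]-C[a])[[1,0]])) for a,b in [(0,1),(1,2),(2,3),(3,0)]], 'centre',np.mean(C,0))
T=(t,215+26.8,180+22.5);S=(s,365+43,170+20);Wp=pt(395,490)
for L in [(T,S,Wp),(T,Wp),(S,Wp),(T,S)]: print(*tri(L))
E
```

```text
[0.49664031 0.19728714 0.044     ]
[0.46887462 0.2821646  0.044     ]
[0.51580699 0.29705    0.044     ]
[0.54436573 0.21296445 0.044     ]
sides yaw [np.float64(108.11430807078764), np.float64(17.597310827854056), np.float64(-71.24049847612989), np.float64(-161.81517698638083)] centre [0.50642191 0.24736654 0.044     ]
[0.51473487 0.25023162 0.08561221] [np.float64(0.0003981400546400811), np.float64(0.0008898179871456066), np.float64(0.0007494333208389341)]
[0.51412255 0.24964411 0.08704195] [np.float64(0.00016813978840264038), np.float64(0.0001681397884027437)]
[0.51505949 0.25020507 0.08567169] [np.float64(0.0007826104061323398), np.float64(0.0007826104061324796)]
[0.51452649 0.25078745 0.08517301] [np.float64(0.0005114032690604703), np.float64(0.0005114032690605203)]
```

```bash
python3 -c "
from h import *
go([.528,-.215,.20],1.555)"
```

```text
turn [-0.0007  0.0001 -0.0004] then shift [-467.6  101.4   46.8]
```

```bash
python3 -m jog '-20 4 0 0 0 0;-35 8 0 0 0 0;-39 9 0 0 0 0;-39 9 0 0 0 0;-39 9 0 0 0 0;-39 9 0 0 0 0;-39 9 0 0 0 0;-39 9 5 0 0 0;-39 9 5 0 0 0;-39 9 10 0 0 0' 1 40 && python3 -m jog '-39 9 10 0 0 0;-35 5 8 0 0 0;-25 4 6 0 0 0;-10 0 0 0 0 0;0 0 0 0 0 0;0 0 0 0 0 0'; python3 -c "
from h import *
d=cap('wrist','w2');print(readout.sense()['eef_pos'],d['origin'])"
```

```text
t: 2.28
eef_pos: [0.5132, -0.115, 0.2277]
tcp_rot: [2.236, 2.205, 0.002]
force: [0.7, 1.3, 0.1]
grip_width: 0.0
t: 2.78
eef_pos: [0.5291, -0.2222, 0.2032]
tcp_rot: [-2.238, -2.204, -0.0]
force: [0.3, 0.5, 0.0]
grip_width: 0.0
[ 0.52916224 -0.22182231  0.20341932] [ 0.45074468 -0.22098333  0.3466367 ]
```

View pics/w2.png

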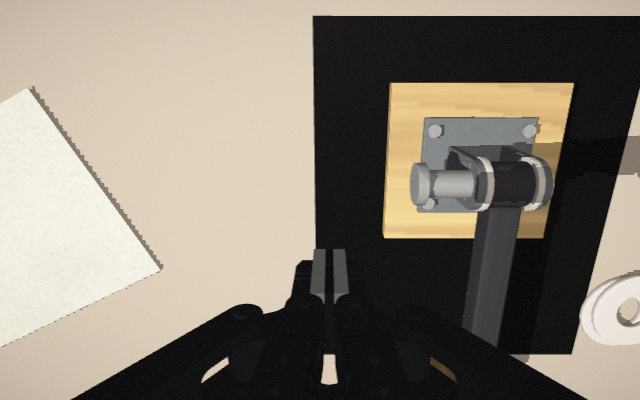

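```bash
python3 - <<'E'
from geo import *
w=load('w2')
L=[((-.075,-.08),(389.5,82.5)),((-.075,.08),(574.5,83)),((.075,.08),(544,238.5)),((.075,-.08),(383.5,237.5))]
fw=lambda p:np.concatenate([proj(w,W(p,[*l,.015]))-q for l,q in L])
a=least_squares(fw,[.53,-.085,0]);print(a.x,a.fun.round(1))
ft=lambda p:np.concatenate([proj(t,W(p,[*l,.015]))-q for l,q in zip(loc,pt)])
c=least_squares(lambda p:np.r_[ft(p),fw(p)],[.53,-.085,0]); print(c.x,c.fun.round(1))
T=(t,370+622/6,140+311/6);S=(s,190+57/7,200+205/7);Wp=(w,415,185)
print(*tri([T,S,Wp]));print(*tri([T,Wp]))
E
```

```text
[ 0.53018484 -0.08653289 -0.01251385] [ 2.   0.1 -1.1 -0.9 -1.5 -0.4  0.5  1.1]
[ 0.52971442 -0.08648829 -0.01322511] [ 0.6 -0.6 -0.2 -1.5  0.1 -1.1  0.3 -1.1  2.2 -0.5 -0.9 -1.4 -1.4 -0.8
  0.5  0.6]
[ 0.52876461 -0.15592462  0.0764777 ] [np.float64(0.0032480892127925774), np.float64(0.0019345522827352874), np.float64(0.00190465235267353)]
[ 0.5269379  -0.15616195  0.08410632] [np.float64(0.0010949273504331513), np.float64(0.0010949273504332478)]
```

```bash
python3 -m jog '0 0 30 0 0 0;0 0 35 0 0 0;0 0 35 0 0 0;0 0 25 0 0 0;10 0 8 0 0 0;14 0 2 0 0 0;0 0 0 0 0 0' && python3 -m jog '8 0 0 0 0 0;6 0 0 0 0 0;5 0 0 0 0 0;5 0 0 0 0 0;5 0 0 0 0 0'
```

```text
t: 3.42
eef_pos: [0.5297, -0.1963, 0.0689]
tcp_rot: [-2.236, -2.206, -0.0]
force: [-1.0, 0.0, 0.4]
grip_width: 0.0001
t: 3.83
eef_pos: [0.5301, -0.1702, 0.0686]
tcp_rot: [2.238, 2.203, 0.0]
force: [0.5, 0.3, 0.6]
grip_width: -0.0002
```

```bash
for i in 1 2; do :; done; python3 -m jog '4 0 0 0 0 0;4 0 0 0 0 0;4 0 0 0 0 0;4 0 0 0 0 0;0 0 0 0 0 0' ; python3 -m jog '4 0 0 0 0 0;3 0 0 0 0 0;3 0 0 0 0 0;0 0 0 0 0 0'
```

```text
t: 4.25
eef_pos: [0.5303, -0.1546, 0.0684]
tcp_rot: [2.238, 2.203, -0.0]
force: [-0.1, -0.5, 0.8]
grip_width: 0.0
t: 4.58
eef_pos: [0.5305, -0.1448, 0.0683]
tcp_rot: [2.238, 2.203, 0.0]
force: [-0.0, -1.9, 1.7]
grip_width: -0.0
```

```bash
python3 -c "
from h import *
d=cap('wrist','w3');d=cap('top','t3');show('t3','t3z',370,140,120,100,6);print(readout.sense()['force'])"
```

```text
[ 0.1031576  -2.95269357  0.0549906 ]
```

View pics/w3.png

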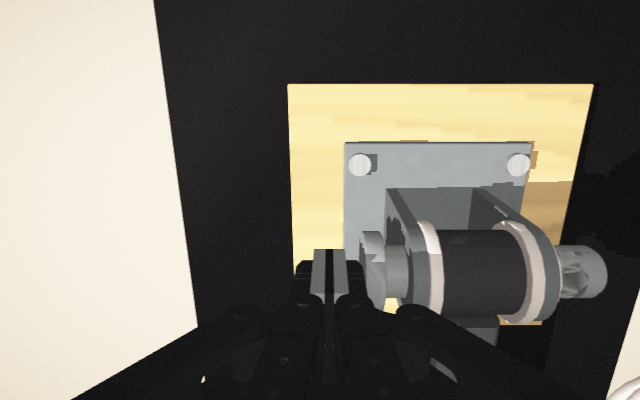

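View pics/t3z.png

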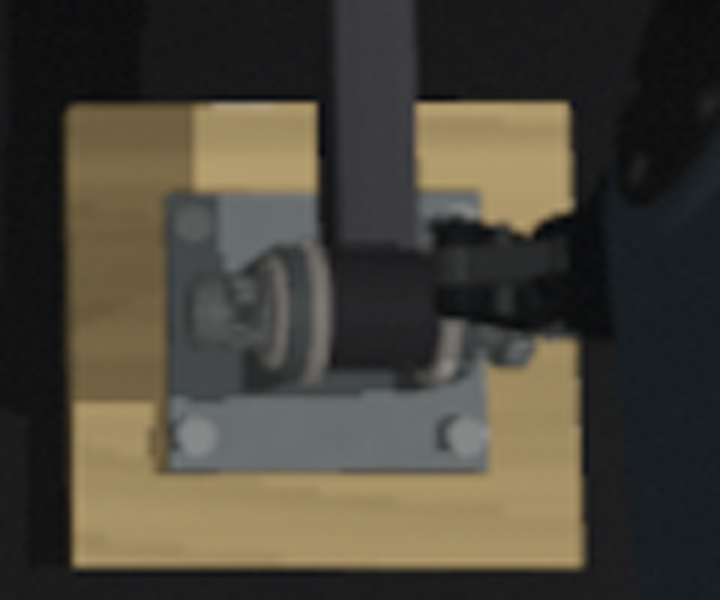

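The pin is moving: in the wrist view its end has come out of the ring at (590,272), with the cross hole beside it. There's still a small gap at the head, so I'll keep pushing.

```bash
python3 -m jog '3 0 0 0 0 0;2 0 0 0 0 0;0 0 0 0 0 0'; python3 -m jog '2 0 0 0 0 0;1 0 0 0 0 0;0 0 0 0 0 0'
```

```text
t: 4.93
eef_pos: [0.5305, -0.1398, 0.0682]
tcp_rot: [2.239, 2.203, 0.0]
force: [1.0, -3.9, 2.1]
grip_width: -0.0003
t: 5.18
eef_pos: [0.5306, -0.1369, 0.0681]
tcp_rot: [2.239, 2.203, 0.0]
force: [-0.4, -4.2, 2.2]
grip_width: -0.0001
```

```bash
python3 -m jog '1 0 0 0 0 0;0 0 0 0 0 0'; python3 -m jog '1 0 0 0 0 0;0 0 0 0 0 0';python3 -m jog '1 0 0 0 0 0;0 0 0 0 0 0'
```

```text
t: 5.35
eef_pos: [0.5306, -0.1359, 0.0681]
tcp_rot: [2.239, 2.203, 0.0]
force: [-0.2, -4.5, 3.3]
grip_width: -0.0
t: 5.52
eef_pos: [0.5306, -0.1353, 0.0682]
tcp_rot: [2.238, 2.203, -0.001]
force: [1.3, -7.9, 3.3]
grip_width: 0.0001
t: 5.68
eef_pos: [0.5307, -0.1352, 0.0682]
tcp_rot: [2.237, 2.203, -0.002]
force: [-1.2, -14.8, 1.4]
grip_width: -0.0001
```

```bash
python3 -m jog '-10 0 0 0 0 0;-25 0 0 0 0 0;0 0 -30 0 0 0;0 0 -35 0 0 0;0 0 -35 0 0 0;0 10 -32 0 0 0;25 20 0 0 0 0;35 15 0 0 0 0;35 0 0 0 0 0;30 0 0 0 0 0'; python3 -m jog '0 0 0 0 0 0;0 0 0 0 0 0;0 0 0 0 0 0'; python3 -c "
from h import *
d=cap('wrist','w4');print(readout.sense()['eef_pos'],d['origin']);show('w4','w4z',230,80,240,180,3)"
```

```text
t: 6.52
eef_pos: [0.5768, -0.0424, 0.1995]
tcp_rot: [-2.238, -2.203, -0.0]
force: [-0.2, -0.1, 0.2]
grip_width: 0.0002
t: 6.77
eef_pos: [0.5767, -0.0447, 0.1998]
tcp_rot: [-2.238, -2.204, 0.0]
force: [0.3, -1.0, 0.2]
grip_width: 0.0001
[ 0.57668748 -0.04513074  0.19980166] [ 0.49839646 -0.04340965  0.34321208]
```

View pics/w4z.png

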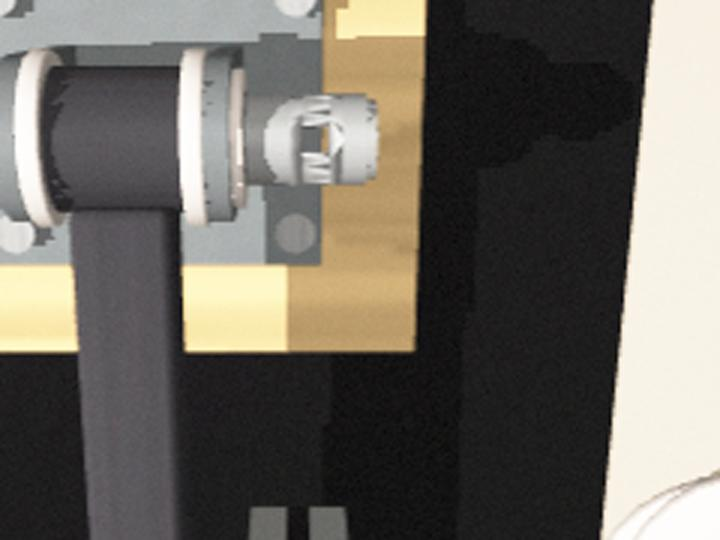

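```bash
python3 -m jog '30 0 25 0 0 0;10 10 25 0 0 0;0 20 0 0 0 0;0 0 0 0 0 0;0 0 0 0 0 0;0 0 0 0 0 0'; python3 -c "
from h import *
d=cap('wrist','w5');print(readout.sense()['eef_pos'],d['origin']);show('w4','w4z',300,90,80,70,10);i=d['img'];o=proj(d,[.5307,-.035,.087]);print(o)
x,y=int(o[0])-40,int(o[1])-35;print(x,y);show('w5','w5z',max(x,0),max(y,0),80,70,10)"
```

```text
t: 7.32
eef_pos: [0.6072, -0.0058, 0.1503]
tcp_rot: [2.24, 2.202, 0.0]
force: [0.1, 0.3, -0.4]
grip_width: -0.0004
[ 0.60711538 -0.00570602  0.1504635 ] [ 0.52881382 -0.00440035  0.29366544]
[273.0145208   84.09412796]
233 49
```

View pics/w4z.png

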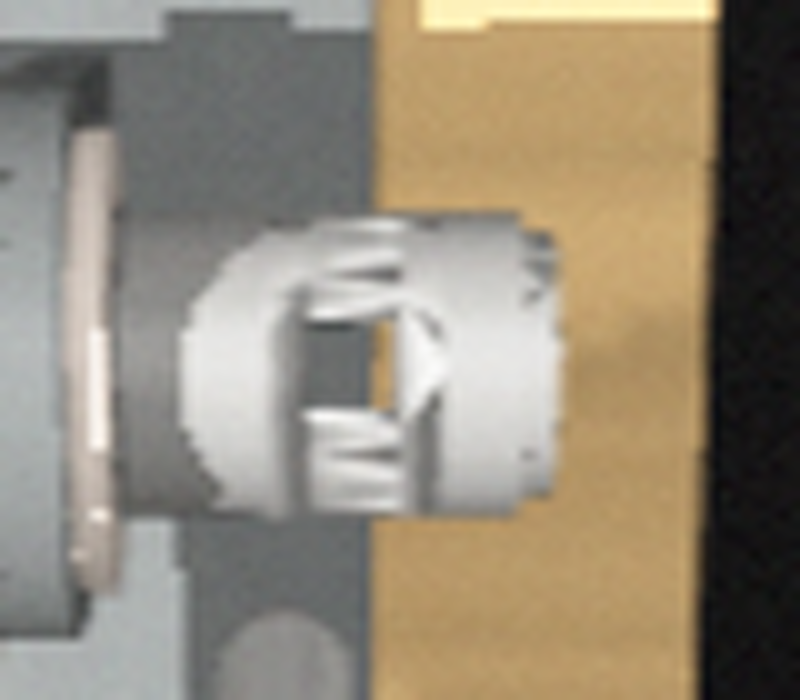

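View pics/w5z.png

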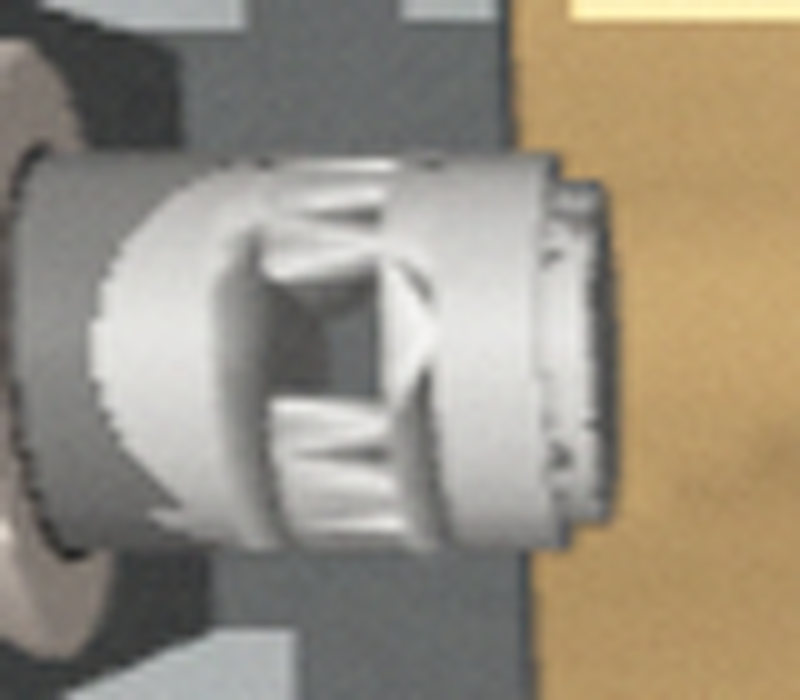

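```bash
python3 - <<'E'
from geo import *
a=load('w4');b=load('w5')
A=lambda u,v:(a,300+u/10,90+v/10); B=lambda u,v:(b,233+u/10,49+v/10)
print('hole',*tri([A(350,366),B(325,338)]))
print('axis',*tri([A(350,365),B(325,352)]))
for z in (.076,.080,.083,.087): print(z,onz(*A(350,366),z)[:2],onz(*B(325,338),z)[:2])
print('axis z76',onz(*A(350,365),.076)[:2],onz(*B(325,352),.076)[:2])
print('axis end',onz(*A(555,365),.076)[:2],onz(*B(610,350),.076)[:2], tri([A(555,365),B(612,350)]))
print('ring top', onz(*A(105,130),.093))
E
```

```text
hole [ 0.52999905 -0.03934211  0.08555967] [np.float64(4.61816301772101e-05), np.float64(4.6181630177360893e-05)]
axis [ 0.53045083 -0.03949984  0.08379096] [np.float64(0.0003096779566480002), np.float64(0.0003096779566480488)]
0.076 [ 0.53121233 -0.03921681] [ 0.53001296 -0.04092055]
0.08 [ 0.5307211  -0.03927957] [ 0.52999092 -0.04024942]
0.083 [ 0.53035267 -0.03932664] [ 0.52997439 -0.03974608]
0.087 [ 0.52986144 -0.03938941] [ 0.52995236 -0.03907495]
axis z76 [ 0.53113961 -0.03921604] [ 0.53078387 -0.04097597]
axis end [ 0.53137905 -0.02414319] [ 0.53095761 -0.02449707] (array([ 0.53102379, -0.02424139,  0.07817841]), [np.float64(0.00010432660262207671), np.float64(0.00010432660262208639)])
ring top [ 0.51310772 -0.05585361  0.093     ]
```

```bash
python3 -c "
from h import *
go([.515,.25,.2],1.885)"
```

```text
turn [ 3.000e-04  1.000e-04 -3.311e-01] then shift [271.7  -8.6 -49.5]
```

```bash
python3 -m jog '0 0 -25 0 0 -0.1;0 0 -25 0 0 -0.11;0 0 0 0 0 -0.121;22 0 0 0 0 0;35 -2 0 0 0 0;39 -2 0 0 0 0;39 -2 0 0 0 0;39 -2 0 0 0 0;39 0 0 0 0 0;35 0 0 0 0 0' 0 && python3 -m jog '22 0 0 0 0 0;0 0 0 0 0 0;0 0 0 0 0 0;0 0 0 0 0 0'; python3 -c "
from h import *
d=cap('wrist','w6');print(readout.sense()['eef_pos'],d['origin']);go([.515,.25,.2],1.885)
o=proj(d,[.515,.25,.07]);print(o);x,y=int(o[0])-60,int(o[1])-50;print(x,y);show('w6','w6z',x,y,120,100,6)"
```

```text
t: 8.2
eef_pos: [0.5217, 0.2298, 0.2008]
tcp_rot: [1.846, 2.542, 0.001]
force: [1.5, -0.3, -0.3]
grip_width: 0.0853
t: 8.53
eef_pos: [0.5163, 0.2484, 0.2004]
tcp_rot: [1.846, 2.542, 0.0]
force: [0.1, 0.5, 0.9]
grip_width: 0.0853
[0.51645533 0.24818982 0.2002974 ] [0.44176381 0.223914   0.34375403]
turn [ 0.0003  0.0002 -0.0002] then shift [ 2.2 -0.8  0.3]
[331.44779728 182.54049753]
271 132
```

View pics/w6z.png

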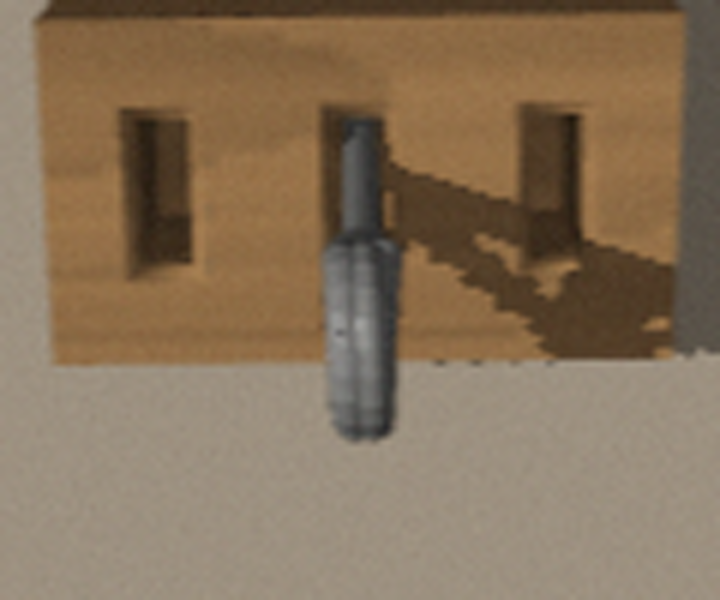

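```bash
python3 - <<'E'
from geo import *
w=load('w6');w1=load('w1')
B=lambda u,v:(w,271+u/6,132+v/6)
T=(t,215+26.8,180+22.5);S=(s,365+43,170+20);Wp=(w1,260+395/6,175+490/6)
E,e=tri([T,S,Wp,B(362,340)]);print(E,e); print(tri([T,B(362,340)]),tri([S,B(362,340)]))
c,q=np.cos(.314),np.sin(.314)
loc=lambda P:np.array([c*(P[0]-E[0])+q*(P[1]-E[1]),-q*(P[0]-E[0])+c*(P[1]-E[1]),P[2]])
print('leg at rack top',loc(onz(*B(361,122),.044)),loc(onz(*B(361,122),.03)))
print('slot ends',loc(onz(*B(345,105),.044)),loc(onz(*B(155,270),.044)),loc(onz(*B(540,105),.044)))
# project candidate leg line & eye outline with in-plane lean a
for a in (-.15,-.1,-.05,0,.05,.1,.15):
    out=[]
    for l in [(-.008,0,0),(-.008,0,-.02),(-.008,0,-.042),(-.008,0,-.078),(.0125,0,0),(0,0,.0125),(-.0125,0,0)]:
        x=l[0]*np.cos(a)+l[2]*np.sin(a); z=-l[0]*np.sin(a)+l[2]*np.cos(a)
        P=E+[c*x,q*x,z]; out.append(((proj(w,P)-[271,132])*6).round(0)); 
        if l[2]==-.078: out.append(P[2].round(4)); s_=((proj(s,E+[c*x,q*x,z])-[365,170])*10).round()
        if l[2]==-.042: s2=((proj(s,P)-[365,170])*10).round()
        if l==(-.008,0,0): s0=((proj(s,P)-[365,170])*10).round()
    print(a,*out,'scene',s0,s2)
E
```

```text
[0.51492394 0.25011504 0.08574203] [np.float64(0.0005944010544217288), np.float64(0.0009101929610018309), np.float64(0.0006657871946748529), np.float64(0.0004652035356315521)]
(array([0.51414873, 0.24935875, 0.08941586]), [np.float64(0.0002255476368057431), np.float64(0.00022554763680574834)]) (array([0.51547588, 0.25033597, 0.08593288]), [np.float64(0.00047660147566521186), np.float64(0.00047660147566530115)])
leg at rack top [-0.01905171 -0.0002338   0.044     ] [-0.01631368 -0.00013621  0.03      ]
slot ends [-0.02146211 -0.00248376  0.044     ] [ 0.00246723 -0.02977961  0.044     ] [-0.02147352  0.02486619  0.044     ]
-0.15 [365. 274.] [363. 257.] [362. 241.] [361. 219.] 0.0074 [364. 436.] [366. 352.] [365. 238.] scene [399. 186.] [397. 369.]
-0.1 [365. 274.] [364. 250.] [362. 226.] [361. 195.] 0.0073 [364. 435.] [366. 357.] [365. 238.] scene [399. 184.] [391. 363.]
-0.05 [365. 275.] [364. 243.] [362. 212.] [361. 171.] 0.0074 [364. 433.] [366. 363.] [365. 239.] scene [399. 182.] [384. 357.]
0 [365. 275.] [364. 236.] [362. 198.] [361. 147.] 0.0077 [364. 432.] [366. 368.] [365. 240.] scene [399. 181.] [378. 351.]
0.05 [365. 276.] [364. 230.] [363. 185.] [361. 123.] 0.0082 [364. 430.] [365. 373.] [365. 242.] scene [399. 179.] [371. 344.]
0.1 [365. 277.] [364. 223.] [363. 171.] [361. 100.] 0.0089 [364. 428.] [365. 377.] [365. 243.] scene [399. 177.] [365. 336.]
0.15 [365. 279.] [364. 217.] [363. 158.] [361.  76.] 0.0098 [364. 426.] [365. 382.] [365. 245.] scene [400. 176.] [359. 329.]
```

```bash
python3 -m jog '2 -1 25 0 0 0;0 0 35 0 0 0;0 0 35 0 0 0;0 0 25 0 0 0;0 0 12 0 0 0;0 0 0 0 0 0;0 0 0 0 0 0' && python3 -c "
from h import *
go([.515,.2501,.0675],1.885)"
```

```text
t: 9.17
eef_pos: [0.5153, 0.2505, 0.0687]
tcp_rot: [1.846, 2.542, 0.0]
force: [0.6, 0.7, -0.0]
grip_width: 0.0854
turn [0.0004 0.     0.0001] then shift [-0.3 -0.4  1.2]
```

```bash
python3 -m jog '0 0 1 0 0 0;0 0 0 0 0 0;0 0 0 0 0 0;0 0 0 0 0 0;0 0 0 0 0 0;0 0 0 0 0 0;0 0 0 0 0 0' 1 100 && python3 -m jog '0 0 -5 0 0 0;0 0 -20 0 0 0;0 0 -25 0 0 0;0 0 -30 0 0 0;0 0 -30 0 0 0;0 0 -15 0 0 0;0 0 0 0 0 0;0 0 0 0 0 0'; python3 -c "
from h import *
d=cap('wrist','w7');d=cap('scene','s7');d=cap('top','t7');print(readout.sense()['eef_pos']);show('w7','w7z',270,200,120,100,6);show('s7','s7z',360,100,100,100,7)"
```

```text
t: 9.75
eef_pos: [0.5147, 0.2511, 0.0673]
tcp_rot: [1.845, 2.542, 0.001]
force: [-0.3, 0.5, 2.8]
grip_width: 0.0085
t: 10.42
eef_pos: [0.5146, 0.251, 0.1925]
tcp_rot: [1.845, 2.542, 0.001]
force: [0.1, 0.5, -1.0]
grip_width: 0.0088
[0.51391824 0.25068371 0.19062276]
```

View pics/w7z.png

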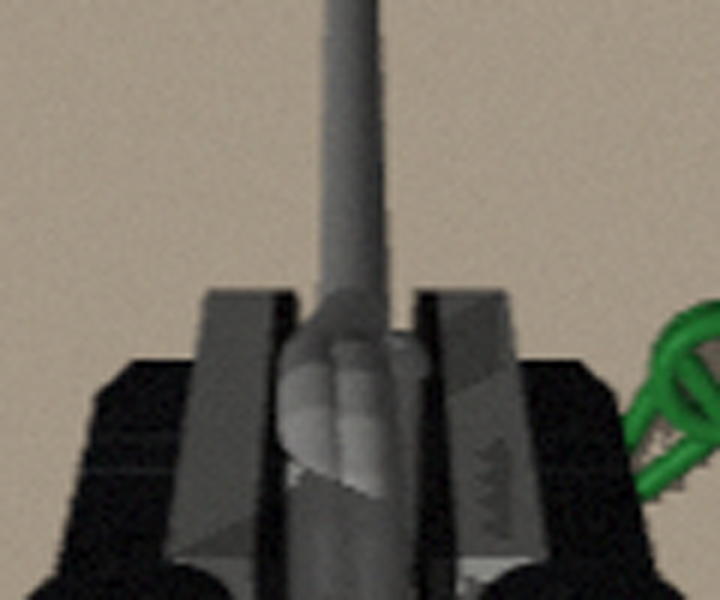

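View pics/s7.png

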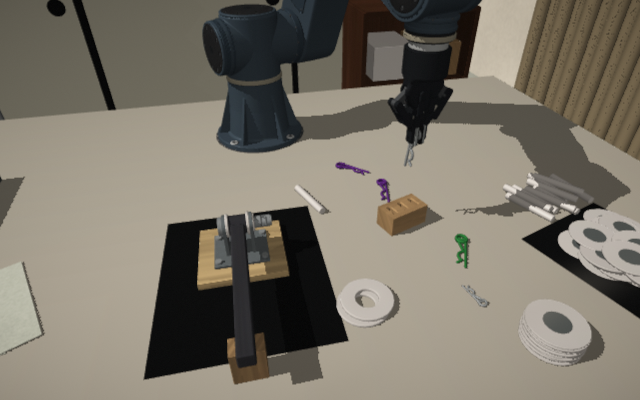

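```bash
python3 -c "
from h import *
show('w7','w7y',270,130,120,100,6);show('s7','s7z',380,120,60,60,10)
d=load('w7'); st=readout.sense(); M=R.from_rotvec(st['tcp_rot']).as_matrix()
for n,l in [('eye',[0,0,0]),('tip',[0,-.008,.078]),('bow',[0,-.008,.048])]:
  P=st['eef_pos']+M@(np.array(l)-[0,0,.0187]); print(n,P,(proj(d,P)-[270,130])*6,(proj(load('s7'),P)-[380,120])*10)"
```

```text
eye [0.51396046 0.25070052 0.20932271] [355.94729814 916.95642191] [349.95128879 131.5879203 ]
tip [0.50617845 0.24815051 0.13134234] [354.40557919 425.54553093] [273.75745445 481.16730925]
bow [0.50624618 0.24817747 0.16134225] [354.86223275 537.63470414] [291.11636279 345.25034777]
```

View pics/w7y.png

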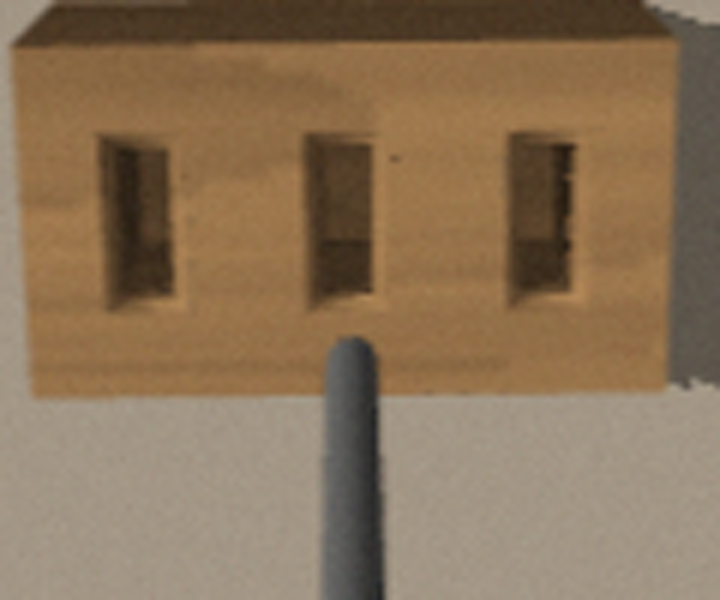

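View pics/s7z.png

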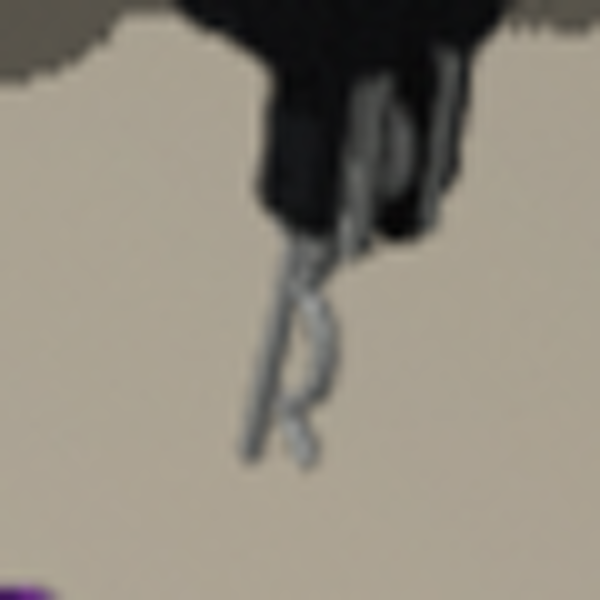

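```bash
python3 - <<'E'
from geo import *
for k in range(3): print(readout.sense()['eef_pos'])
w=load('w7');s=load('s7')
P,e=tri([(w,270+351/6,130+347/6),(s,380+24.8,120+45.8)]);print(P,e)
st=readout.sense();M=R.from_rotvec(st['tcp_rot']).as_matrix()
g=st['eef_pos']+M@[0,0,-.0187]
print('tip in grasp frame',M.T@(P-g), 'cam',M.T@(w['origin']-st['eef_pos']))
# fit: eye offset (dy,dz), lean a using tip (w,s), bow/legs in w
def pts(p,l):
    dy,dz,a=p; x=l[0]*np.cos(a)+l[2]*np.sin(a); z=-l[0]*np.sin(a)+l[2]*np.cos(a)
    return g+M@[l[1]-.0005,x+dy,-z+dz]
obs=[(w,[-.008,0,-.078],(270+351/6,130+347/6)),(s,[-.008,0,-.078],(404.8,165.8))]
f=lambda p:np.r_[np.concatenate([proj(d,pts(p,l))-q for d,l,q in obs]),p[:2]/.001]
a=least_squares(f,[0,0,0]);print(a.x,a.fun.round(2))
E
```

```text
[0.51391824 0.25068371 0.19062276]
[0.51391824 0.25068371 0.19062276]
[0.51391824 0.25068371 0.19062276]
[0.49832839 0.24553471 0.13233811] [np.float64(0.00036284495491393425), np.float64(0.00036284495491382463)]
tip in grasp frame [-5.36658548e-05 -1.62766279e-02  7.70243102e-02] cam [-0.00027025 -0.0781487  -0.1449605 ]
[-1.73367493e-05  8.04681541e-05  1.09997956e-01] [-0.28  0.12 -0.44 -0.11 -0.02  0.08]
```

```bash
python3 -m jog '0 0 0 0 0 0.11;0 0 0 0 0 0.11;0 0 0 0 0 0.108;0 0 0 0 0 0' && python3 -c "
from h import *
go([.5398,-.0395,.185],1.557)"
```

```text
t: 10.9
eef_pos: [0.5141, 0.2508, 0.1908]
tcp_rot: [-2.24, -2.201, 0.003]
force: [-0.5, -0.7, -0.4]
grip_width: 0.0086
turn [-0.002   0.0008 -0.0038] then shift [-289.9   29.7    5.8]
```

```bash
python3 -m jog '-20 3 0 0 0 0;-32 3 0 0 0 0;-38 4 0 0 0 0;-38 4 0 0 0 0;-38 4 0 0 0 0;-38 4 0 0 0 0;-34 4 0 0 0 0;-27 3 5 0 0 0;-18 1 0 0 0 0;-7 0 0 0 0 0' && python3 -m jog '0 0 0 -0.11 0 -0.003;0 0 0 0 0 0;0 0 0 0 0 0;0 0 0 0 0 0' && python3 -c "
from h import *
st=readout.sense();print(st['eef_pos'],R.from_rotvec(st['tcp_rot']).as_matrix().round(3))
d=cap('wrist','w8');d=cap('scene','s8');d=cap('top','t8')
show('w8','w8z',270,100,130,110,6);show('s8','s8z',220,170,80,80,8);show('t8','t8z',370,140,120,100,6)"
```

```text
t: 11.73
eef_pos: [0.5405, -0.0417, 0.186]
tcp_rot: [-2.233, -2.208, 0.002]
force: [-0.5, 0.5, -0.5]
grip_width: 0.0086
t: 12.07
eef_pos: [0.5409, -0.0388, 0.1872]
tcp_rot: [2.174, 2.157, 0.116]
force: [1.0, 0.2, 0.1]
grip_width: 0.0082
[ 0.54093908 -0.03879671  0.18719056] [[ 0.008  0.994  0.108]
 [ 1.    -0.008 -0.001]
 [-0.     0.108 -0.994]]
```

View pics/w8z.png

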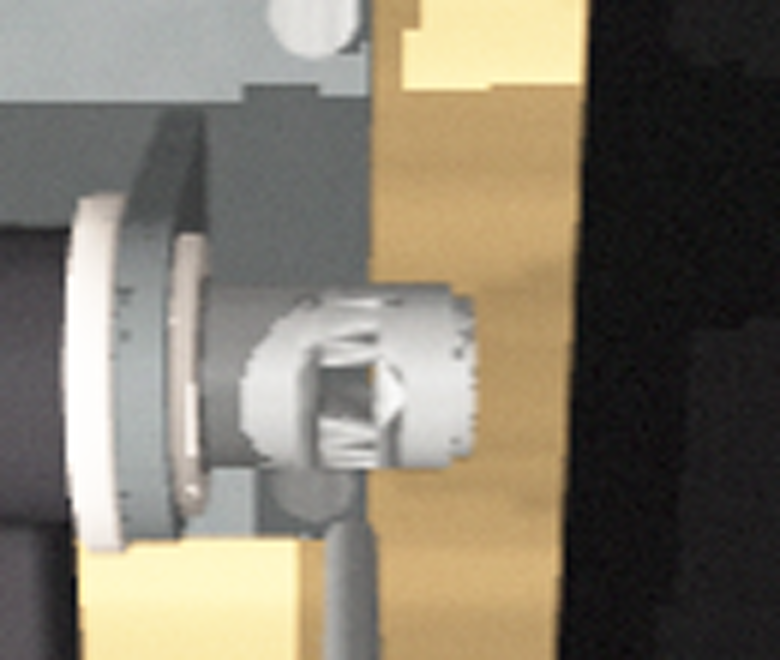

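View pics/s8z.png

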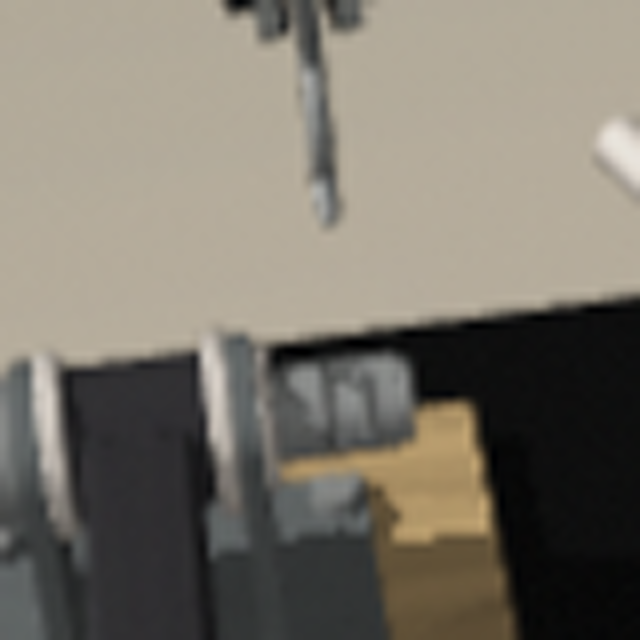

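View pics/t8z.png

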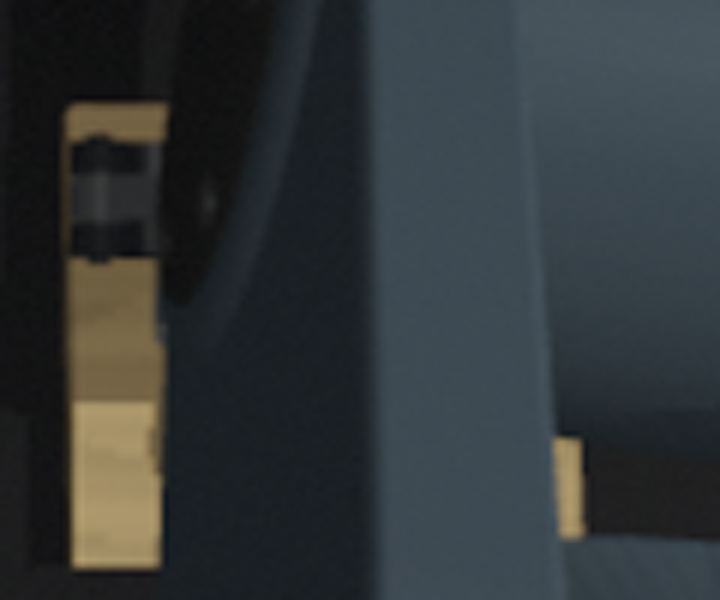

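```bash
cat > rel.py <<'E'
from geo import *
def rel(w,s,tw,ts,hw):
    P,e=tri([(w,*tw),(s,*ts)]) if ts is not None else (None,0)
    st=readout.sense();M=R.from_rotvec(st['tcp_rot']).as_matrix()
    m=st['eef_pos']+M@[-.00005,-.0163,.0583]
    print('tip tri',P,e,'tip model',m,'proj',proj(w,m),proj(s,m))
    print('hole z.0856',onz(w,*hw,.0856),'z.083',onz(w,*hw,.083))
    print('clip leg dir',M@[0,-np.sin(.11),np.cos(.11)])
    return m
E
python3 - <<'E'
from rel import *
w=load('w8');s=load('s8')
rel(w,s,(270+351/6,100+533/6),(220+330/8,170+218/8),(270+346/6,100+387/6))
print(proj(s,[.530,-.0392,.087]),'obs hole scene',220+347/8,170+372/8)
print(tri([(w,270+346/6,100+385/6),(s,220+349/8,170+368/8)]))
E
```

```text
tip tri [ 0.53039448 -0.03796409  0.12633773] [np.float64(0.00083729605062162), np.float64(0.0008372960506216169)] tip model [ 0.53138395 -0.0389434   0.12734419] proj [328.2714773  191.10230954] [260.22326044 197.23127889]
hole z.0856 [ 0.52937535 -0.03939354  0.0856    ] z.083 [ 0.53027674 -0.03940934  0.083     ]
clip leg dir [-1.10508959e-03 -1.60083723e-04 -9.99999377e-01]
[262.13109409 214.91977297] obs hole scene 263.375 216.5
(array([ 0.52976424, -0.03806878,  0.08391431]), [np.float64(0.001333520733254335), np.float64(0.001333520733254343)])
```

```bash
python3 -m jog '0 -1.1 10 0 0 0;-0.4 -2 13 0 0 0;0 -1 9 0 0 0;0 0 0 0 0 0;0 0 0 0 0 0' && python3 -c "
from h import *
st=readout.sense();print(st['eef_pos'],st['force'])
d=cap('wrist','w9');d=cap('scene','s9')
show('w9','w9z',270,120,130,110,6);show('s9','s9z',220,170,80,80,8)"
```

```text
t: 12.63
eef_pos: [0.5401, -0.0397, 0.1541]
tcp_rot: [2.176, 2.155, 0.117]
force: [0.4, 0.8, 0.6]
grip_width: 0.0085
[ 0.54010177 -0.03969333  0.15413817] [0.38325111 0.78047146 0.59959207]
```

View pics/w9z.png

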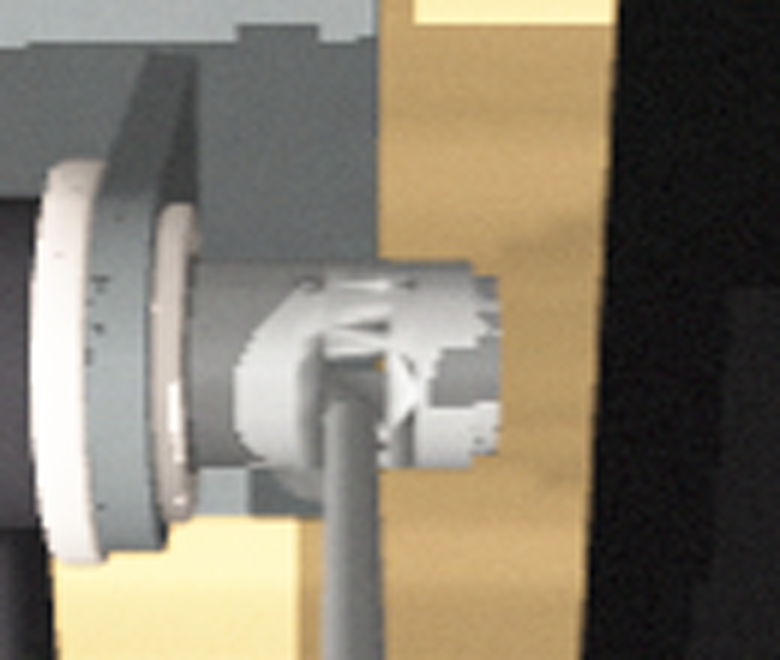

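View pics/s9z.png

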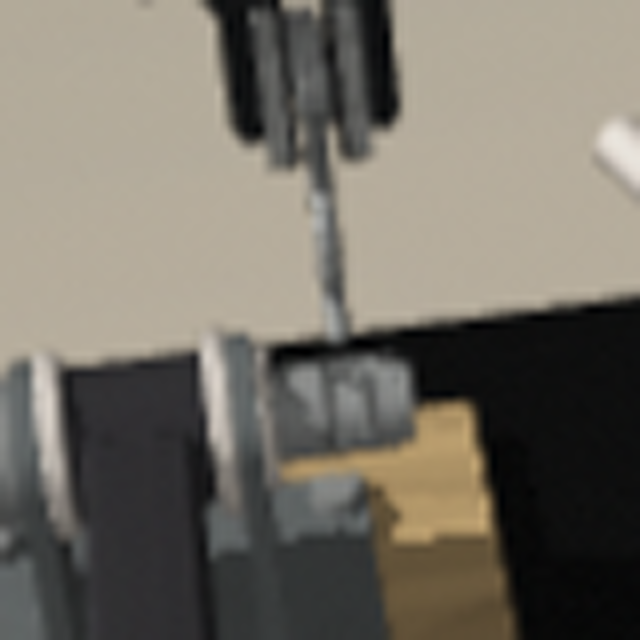

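```bash
python3 - <<'E'
from rel import *
w=load('w9');s=load('s9')
rel(w,s,(270+351/6,120+412/6),(220+338/8,170+330/8),(270+357/6,120+376/6))
E
```

```text
tip tri [ 0.52899448 -0.03891912  0.09447469] [np.float64(0.0007377494640060117), np.float64(0.0007377494640060124)] tip model [ 0.53083997 -0.03978854  0.09537204] proj [328.30658898 192.21209606] [261.42252913 211.57206909]
hole z.0856 [ 0.52878412 -0.03905081  0.0856    ] z.083 [ 0.5298371  -0.03905497  0.083     ]
clip leg dir [ 3.98243617e-04 -2.34622818e-04 -9.99999893e-01]
```

```bash
python3 -m jog '0.6 -0.4 4 0 0 0;0 -0.3 3 0 0 0;0 -0.2 2 0 0 0;0 0 0 0 0 0' && python3 -m jog '0 -0.2 2 0 0 0;0 -0.1 1 0 0 0;0 0 0 0 0 0'
```

```text
t: 13.07
eef_pos: [0.5402, -0.0392, 0.1453]
tcp_rot: [2.175, 2.154, 0.118]
force: [-0.6, -0.2, -0.5]
grip_width: 0.0086
t: 13.32
eef_pos: [0.5403, -0.0392, 0.1425]
tcp_rot: [2.175, 2.154, 0.118]
force: [-0.5, -0.6, -1.5]
grip_width: 0.0087
```

```bash
python3 -m jog '0 -0.2 2 0 0 0;0 -0.1 1 0 0 0;0 0 0 0 0 0';python3 -m jog '0 -0.2 2 0 0 0;0 -0.1 1 0 0 0;0 0 0 0 0 0'
```

```text
t: 13.57
eef_pos: [0.5405, -0.0392, 0.1395]
tcp_rot: [2.175, 2.154, 0.118]
force: [0.5, -0.1, -0.5]
grip_width: 0.0081
t: 13.82
eef_pos: [0.5406, -0.0392, 0.1365]
tcp_rot: [2.175, 2.154, 0.119]
force: [1.1, -0.3, -0.5]
grip_width: 0.0083
```

```bash
python3 -m jog '0 -0.3 3 0 0 0;0 -0.2 2 0 0 0;0 0 0 0 0 0';python3 -m jog '0 -0.2 2 0 0 0;0 -0.1 1 0 0 0;0 0 0 0 0 0'; python3 -c "
from h import *
d=cap('wrist','w10');d=cap('scene','s10');print(readout.sense()['wrist_torque'])
show('w10','w10z',270,120,130,110,6);show('s10','s10z',220,170,80,80,8)"
```

```text
t: 14.07
eef_pos: [0.5408, -0.0392, 0.1314]
tcp_rot: [2.175, 2.154, 0.119]
force: [2.3, -0.8, -1.7]
grip_width: 0.0087
t: 14.32
eef_pos: [0.5412, -0.0393, 0.1289]
tcp_rot: [2.174, 2.153, 0.12]
force: [4.5, -0.8, 2.4]
grip_width: 0.0088
[-0.07392872 -0.85468255  0.02476374]
```

View pics/w10z.png

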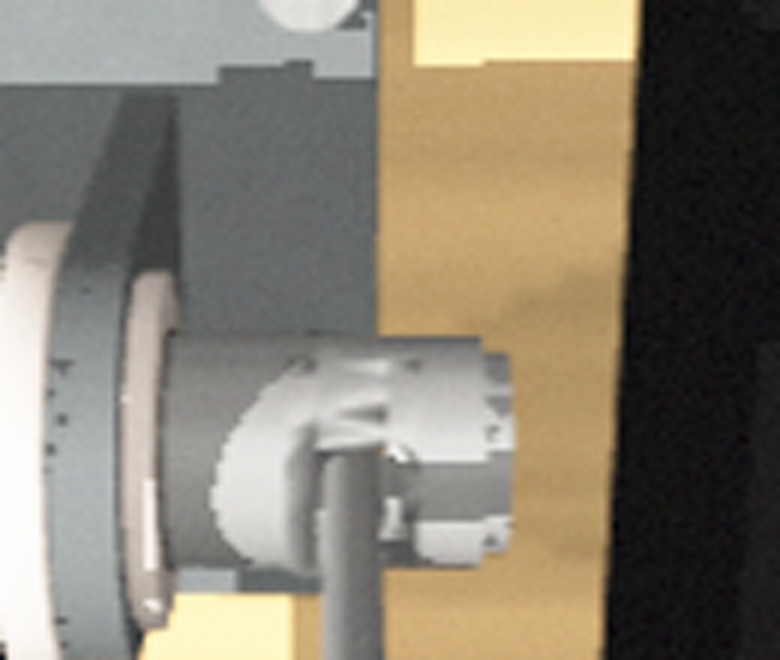

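View pics/s10z.png

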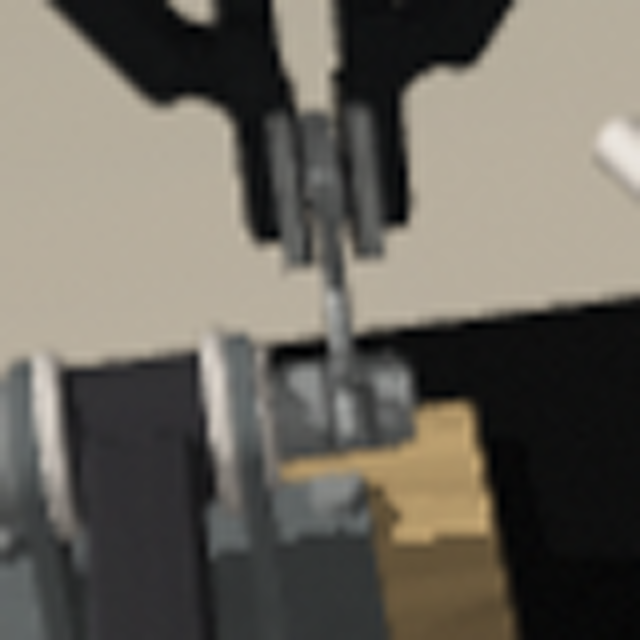

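```bash
python3 -m jog '0 0.8 0 0 0 0;0 0 0 0 0 0'; python3 -m jog '0 -0.2 2 0 0 0;0 0 0 0 0 0';python3 -m jog '0 -0.2 2 0 0 0;0 0 0 0 0 0'
```

```text
t: 14.58
eef_pos: [0.5414, -0.0393, 0.1288]
tcp_rot: [2.175, 2.154, 0.118]
force: [2.5, -0.6, 3.2]
grip_width: 0.0083
t: 14.75
eef_pos: [0.5417, -0.0393, 0.1269]
tcp_rot: [2.175, 2.153, 0.119]
force: [3.4, -0.2, 2.4]
grip_width: 0.0079
t: 14.92
eef_pos: [0.5421, -0.0393, 0.1252]
tcp_rot: [2.174, 2.153, 0.12]
force: [3.4, -0.0, 7.9]
grip_width: 0.0085
```

```bash
python3 -m jog '0 0 2 0 0 0;0 -0.2 2 0 0 0;0 0 0 0 0 0';python3 -m jog '0 -0.2 2 0 0 0;0 0 0 0 0 0';python3 -m jog '0 -0.2 2 0 0 0;0 0 0 0 0 0'
```

```text
t: 15.17
eef_pos: [0.5421, -0.0393, 0.1209]
tcp_rot: [2.174, 2.153, 0.119]
force: [5.5, -0.2, 3.0]
grip_width: 0.0085
t: 15.33
eef_pos: [0.5421, -0.0393, 0.1188]
tcp_rot: [2.174, 2.153, 0.12]
force: [4.1, 0.4, 2.8]
grip_width: 0.0084
t: 15.5
eef_pos: [0.5418, -0.0392, 0.1164]
tcp_rot: [2.175, 2.154, 0.119]
force: [6.7, -0.9, -0.7]
grip_width: 0.0082
```

```bash
python3 -m jog '0 0.3 2 0 0 0;0 -0.2 2 0 0 0;0 0 0 0 0 0';python3 -m jog '0 -0.1 2 0 0 0;0 0 0 0 0 0';python3 -m jog '0 -0.1 1 0 0 0;0 0 0 0 0 0'
```

```text
t: 15.75
eef_pos: [0.5418, -0.0391, 0.1117]
tcp_rot: [2.176, 2.155, 0.117]
force: [5.9, -0.9, -4.7]
grip_width: 0.0085
t: 15.92
eef_pos: [0.5417, -0.0391, 0.1095]
tcp_rot: [2.176, 2.155, 0.117]
force: [7.1, -0.5, -10.4]
grip_width: 0.0084
t: 16.08
eef_pos: [0.5417, -0.0391, 0.1086]
tcp_rot: [2.176, 2.155, 0.117]
force: [5.9, 0.2, -8.3]
grip_width: 0.0086
```

```bash
python3 -m jog '0 0.5 1 0 0 0;0 0 0 0 0 0';python3 -m jog '0 0 1 0 0 0;0 0 0 0 0 0';python3 -m jog '0 -0.1 1 0 0 0;0 0 0 0 0 0'
```

```text
t: 16.25
eef_pos: [0.542, -0.039, 0.1076]
tcp_rot: [2.177, 2.155, 0.116]
force: [4.5, 0.5, -8.0]
grip_width: 0.0085
t: 16.42
eef_pos: [0.5423, -0.0391, 0.1071]
tcp_rot: [2.176, 2.155, 0.117]
force: [2.0, 1.7, -5.4]
grip_width: 0.0086
t: 16.58
eef_pos: [0.5426, -0.0392, 0.1065]
tcp_rot: [2.176, 2.155, 0.117]
force: [0.6, 0.1, -2.0]
grip_width: 0.0084
```

```bash
python3 -m jog '0 -0.1 0.7 0 0 0;0 0 0 0 0 0;0 0 0 0 0 0'; python3 -c "
from h import *
d=cap('wrist','w11');d=cap('scene','s11')
show('w11','w11z',230,150,180,150,4);show('s11','s11z',220,170,80,80,8)"
```

```text
t: 16.83
eef_pos: [0.5428, -0.0392, 0.1061]
tcp_rot: [2.175, 2.154, 0.118]
force: [0.4, -0.2, -2.6]
grip_width: 0.0084
```

View pics/w11z.png

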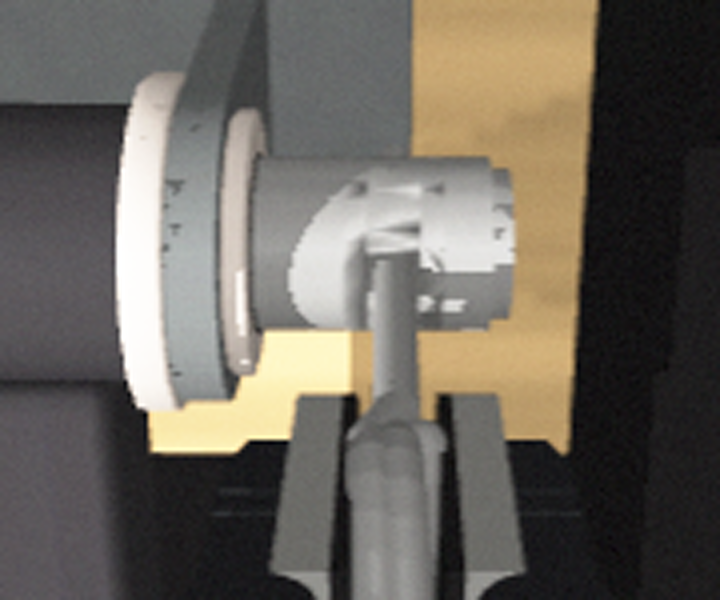

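View pics/s11z.png

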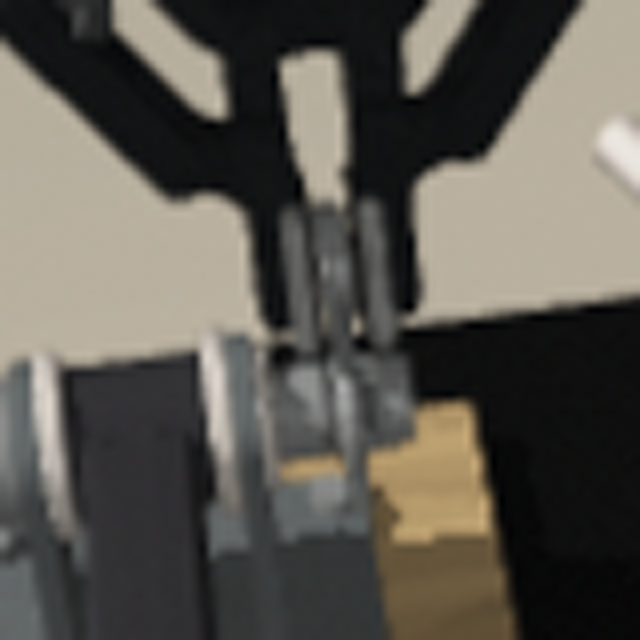

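The wrist view shows the leg seated in the hole at (395,270). The scene view shows the bow wrapped down over the pin at (345,420), and the residual force is small. Releasing now.

```bash
python3 -m jog '0 0 0 0 0 0;0 0 0 0 0 0;0 0 0 0 0 0;0 0 0 0 0 0' 0; python3 -m jog '0 0 -5 0 0 0;0 0 -15 0 0 0;0 0 -25 0 0 0;0 0 -25 0 0 0;0 0 -10 0 0 0;0 0 0 0 0 0;0 0 0 0 0 0;0 0 0 0 0 0'; python3 -c "
from h import *
d=cap('wrist','w12');d=cap('scene','s12')
show('w12','w12z',250,80,180,150,4);show('s12','s12z',220,170,80,80,8)"
```

```text
t: 17.27
eef_pos: [0.5432, -0.0393, 0.1062]
tcp_rot: [2.175, 2.154, 0.119]
force: [0.2, -0.2, -0.3]
grip_width: 0.0565
t: 17.93
eef_pos: [0.5338, -0.0391, 0.1844]
tcp_rot: [2.176, 2.155, 0.117]
force: [-0.3, -0.0, 0.0]
grip_width: 0.0855
```

View pics/w12z.png

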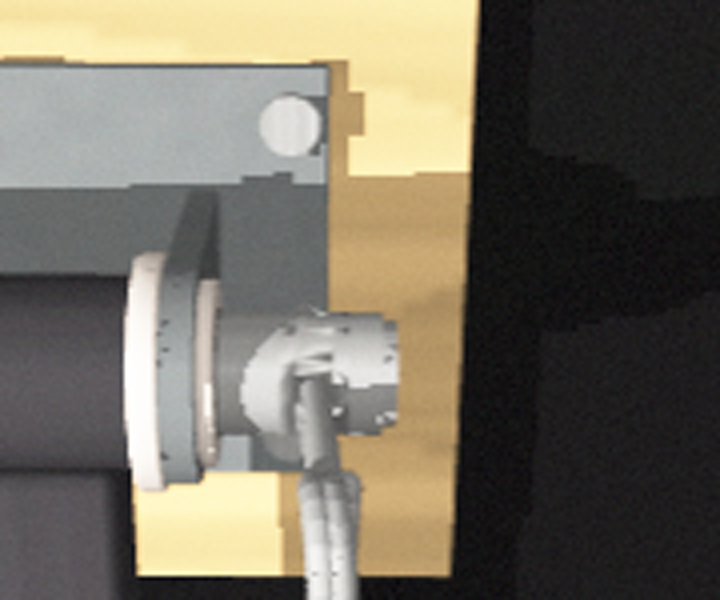

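View pics/s12z.png

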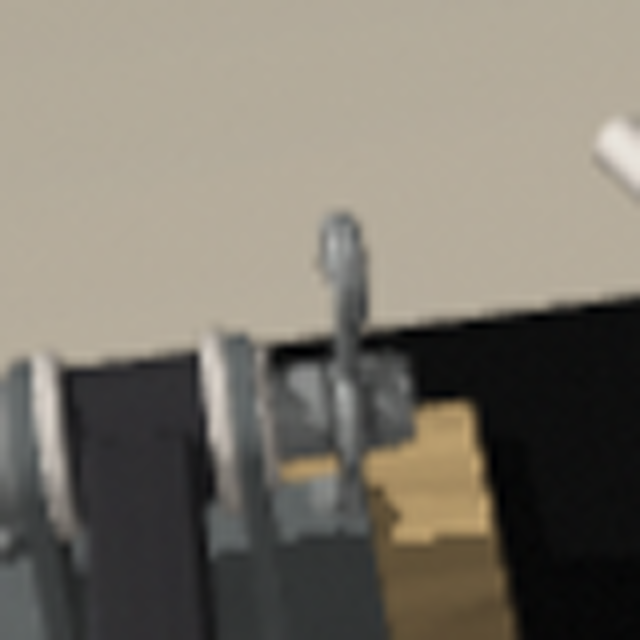

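```bash
python3 -m jog '30 0 -10 0 0 0;35 0 -20 0 0 0;38 0 -20 0 0 0;38 0 -10 0 0 0;38 -5 0 0 0 0;30 -5 0 0 0 0;10 -5 0 0 0 0;0 0 0 0 0 0;0 0 0 0 0 0'; python3 -c "
from h import *
d=cap('wrist','w13');d=cap('top','t13');d=cap('scene','s13')
show('w12','w12y',290,120,80,80,8);show('t13','t13z',390,160,80,60,10);show('s13','s13z',220,170,80,80,8)"
```

```text
t: 18.78
eef_pos: [0.5147, 0.1787, 0.2422]
tcp_rot: [2.174, 2.155, 0.116]
force: [-0.2, -0.5, 0.5]
grip_width: 0.0855
```

View pics/w13.png

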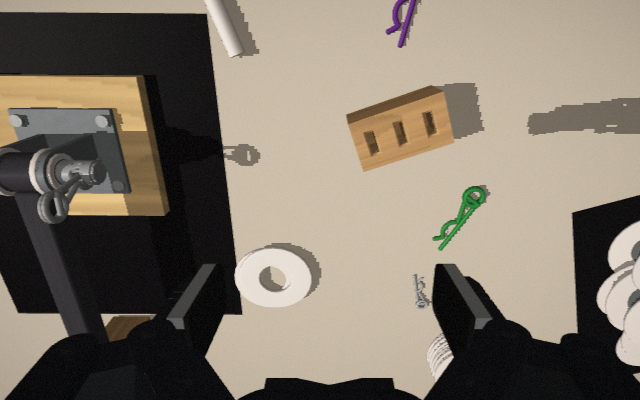

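View pics/t13z.png

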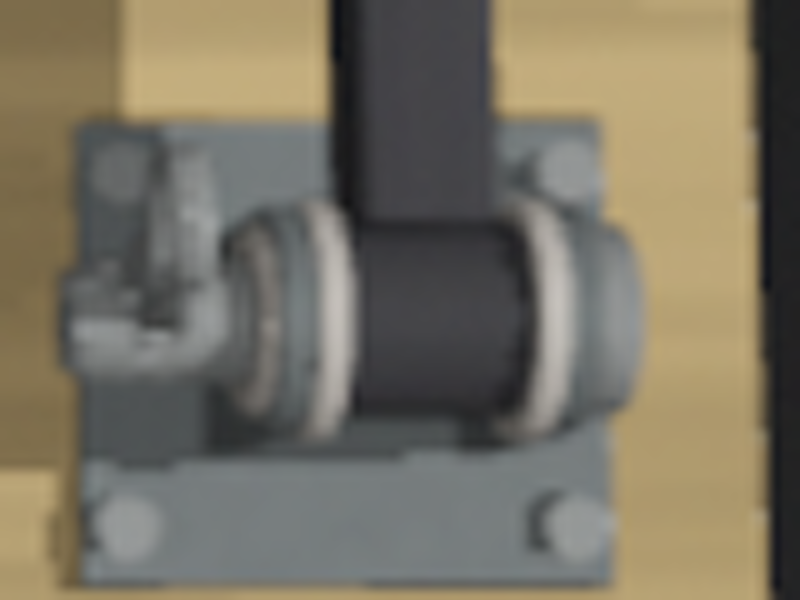

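View pics/w12y.png

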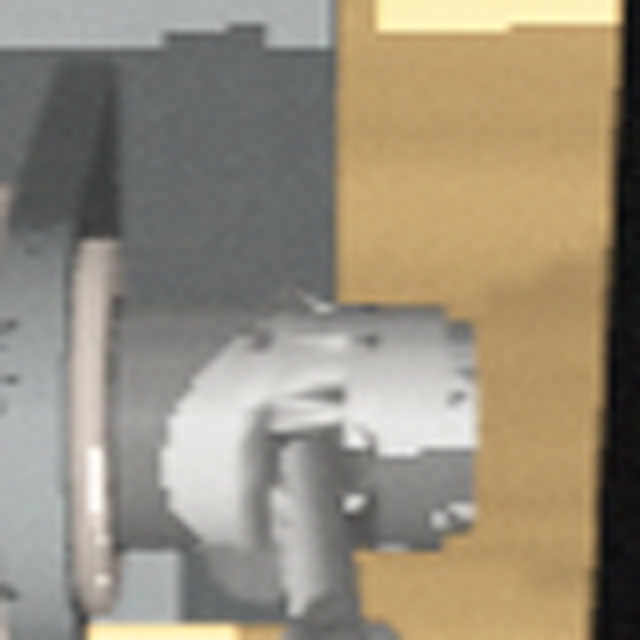

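View pics/s13z.png

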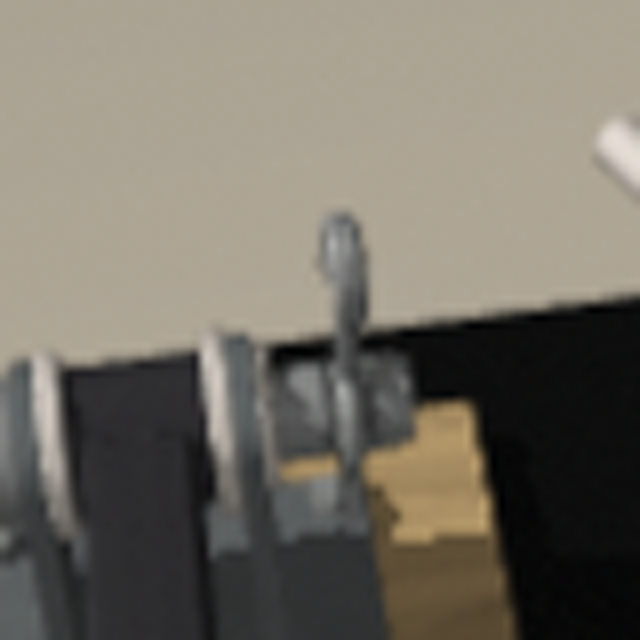

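```bash
python3 - <<'E'
from geo import *
t=load('t13');s=load('s13');w=load('w13');w2=load('w12')
T=(t,408.7,182);S=(s,220+343/8,170+262/8);W1=(w,53,206)
print(tri([T,S,W1]));print(tri([T,S]));print(tri([S,W1]))
E=np.array([.5395,-.039,.124])
for d,n in((t,'t'),(s,'s'),(w,'w')):print(n,proj(d,E),'obs',{'t':(408.7,182),'s':S[1:],'w':(53,206)}[n])
# ring positions before/after quick check
for f in ('top0','t13'):
    i=cv2.imread(f'pics/{f}.png'); print(f,cv2.HoughCircles(cv2.cvtColor(i[80:150,290:350],cv2.COLOR_BGR2GRAY),cv2.HOUGH_GRADIENT,1,30,param1=80,param2=15,minRadius=18,maxRadius=30))
print(readout.sense()['t'])
E
python3 -c "
from h import *
show('w13','w13z',0,100,140,130,5)"
```

```text
(array([ 0.54115591, -0.03702344,  0.12248615]), [np.float64(0.0013536985426685587), np.float64(0.0013550928657358897), np.float64(0.0007972945797648905)])
(array([ 0.54045732, -0.03695703,  0.12148078]), [np.float64(0.0011741231821042438), np.float64(0.001174123182104226)])
(array([ 0.54193015, -0.03649393,  0.12279541]), [np.float64(0.0007835753493731763), np.float64(0.0007835753493730951)])
t [409.53799563 182.26014823] obs (408.7, 182)
s [260.84558553 201.37700636] obs (262.875, 202.75)
w [ 48.9441112  204.00701881] obs (53, 206)
top0 [[[33.5 34.5 23.8]]]
t13 [[[30.5 34.5 22.1]]]
18.9333
```

View pics/w13z.png

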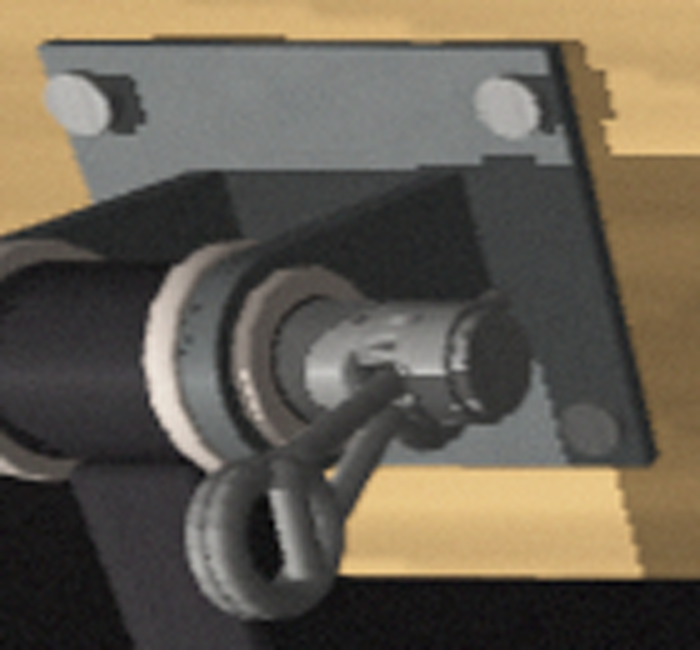

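```bash
python3 - <<'E'
from h import *
a=cv2.imread('pics/top0.png');b=cv2.imread('pics/t13.png')
for n,(x,y,w,h) in dict(rings=(290,85,65,60),tube=(320,235,45,70),small=(215,85,35,40)).items():
    r_=cv2.matchTemplate(b[y-10:y+h+10,x-10:x+w+10],a[y:y+h,x:x+w],cv2.TM_CCOEFF_NORMED);m=cv2.minMaxLoc(r_);print(n,np.array(m[3])-10,m[1])
order.sign_off()
E
```

```text
rings [0 0] 0.9993831515312195
tube [0 0] 0.9993931651115417
small [ 8 -1] 0.18788300454616547
the job is handed in; nothing more can be done
```

```bash
python3 -c "
from h import *
print(onz(load('top0'),231,105,0.0),onz(load('w13'),420,291,0.0))"
```

```text
[0.72473467 0.29620303 0.        ] [0.72693121 0.29548193 0.        ]
```

The drawbar joint is finished and handed in at about 19 s of the 64 s. The pin is home, and the big R-clip is through its cross hole with the bow closed over the pin.

**What I did:** I pushed the pin in by its head until it stopped hard at about 15 N, against the 60 N limit. From the wrist views I found the cross hole about 17 mm beyond the ring face, turned slightly toward -x. I took the clip from the rack and tilted the tool 0.11 rad so the leg hung straight. Then I fed the leg down in small steps. The measured tool force peaked at about 12 N, with the bow drawing the clip in at the end. I let go and backed away.

**Last checks:**
- **Clip position:** The eye came out at about (0.541, -0.037, 0.1225) m, against the (0.5395, -0.039, 0.124) m I expected. That is about 2 mm off on each axis, about what the camera calibration allows.
- **Clip attitude:** It stands eye up with a slight lean along the pin and the bow closed round it. I judged the bow and the lean by eye and did not measure the spread or the angle.
- **Robot clear:** The gripper was open, well away from the joint, with about zero force.
- **Loose parts:** The rings and the tube had not moved in the top view.

**Checks that failed or disagreed:**
- **Small clip:** The top-view comparison failed there, probably because the arm blocked the view. The wrist view put it within about 2 mm of where it started, though I only ran that check after handing in.
- **Rings:** A rough circle fit suggested a 3-pixel shift, but matching the two pictures directly showed none.

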